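# Set the indexed stop of a labelling jig and seat a box against it

### The job

Get the labelling jig on the bench ready for the gift box on its board. Push the sliding stop to the left along the back fence until it clicks into the middle one of its three notches, then push the gift box gently along the board into the corner, with its long side flat against the fence and its end against the stop, so that the stop stays in its notch. Only push with the fingers: do not lift or tip the box, and leave the other things on the bench where they are.

Things in the scene. Friction and masses are not known exactly. Their poses are not given: they have to be found in the camera images.
- jig: Labelling jig, screwed down: plywood board 240 (x) x 440 (y) x 12 mm with an aluminium back fence along its far side. Origin: centre of the board's underside, at bench level; x points to the fence, y left along it, z up. Fence front face: plane x = +75 mm, y -214 to +214 mm; fence 30 mm thick, top at z = 47 mm; steel index strip on it, 14 mm wide at x = +96 mm, top z = 51 mm.
- stop (a joint): Sliding stop (m): grey saddle block 30 mm wide that slides left (jig +y) on the fence; 0 = right end (its centre at jig y -185 mm), 0.15 = left end. Block in front of the fence: jig x 38.5 to 74.5, z 14 to 63.5 mm; the saddle reaches x = 114 mm. Notches at 0.030, 0.080 (middle), 0.130. Starts at 0 to 0.055: short of the right notch, in it or past it. Rail drag about 1.5 N.
- plunger (a joint): Brass-headed spring plunger on top of the stop (m, positive = down): about 0.0005 while its roller rides on the flat strip, -0.001 on top of a pin, +0.0034 when it has dropped into a notch. Its head tops out 76 mm above the bench.
- notch_right (a point): Right notch: centre of the slot between two 6 mm steel pins across the index strip, at the top of the strip, 51 mm above the bench; jig (96, -155) mm. A long line on the fence marks each notch.
- notch_middle (a point): Middle notch, top of the strip; jig (96, -105) mm, slot 17 mm between pin centres. At every notch the push rises to about 4 N as a sprung roller climbs the first pin, then drops to nothing as the roller falls in and draws the stop to the notch's centre from about 5 mm away; leaving a notch either way takes about 8 N.
- notch_left (a point): Left notch, at the top of the strip; jig (96, -55) mm
- stop_right_face (a point): Centre of the stop block's right-hand (jig -y) face, 36 mm wide in jig x and 49 mm high, 37 mm above the bench; axes as the jig's. Push here to send the stop left.
- stop_left_face (a point): Centre of the stop block's left-hand (jig +y) face, which the box is to rest against; 37 mm above the bench, axes as the jig's
- gift_box: The packed kraft gift box lying on the jig's board, left of the stop and in front of the fence: 57 (own x) x 72 (own y) x 40 mm high, about 0.2 kg. Origin: centre of its underside; its z is up, its x within 0.35 rad of the jig's x at the start. Home, its 72 mm side (own +x face) is flat on the fence and its right end (own -y face) on the stop.
- ink_pad: Bystander: grey flat ink pad, 65 x 99 x 19 mm, lying on the jig's board near its front right corner. Origin at the centre of its underside.
- rubber_stamp: Bystander: wooden hand stamp, 27 x 52 x 77 mm, standing on the bench to the right of the jig. Origin at the centre of its underside.
- label_roll: Bystander: white roll of labels, diameter 66, height 60 mm, standing on the bench to the right of the jig. Origin at the centre of its underside.
- tall_kraft_box: Bystander: small kraft box, 50 x 66 x 46 mm, waiting on the bench to the left of the jig. Origin at the centre of its underside.
- flat_kraft_box: Bystander: small kraft box, 52 x 68 x 36 mm, waiting on the bench to the left of the jig, farther back. Origin at the centre of its underside.
- tape_measure: Bystander: yellow pocket tape measure, 68 x 71 x 35 mm, on the bench to the left of the jig. Origin at the centre of its underside.
- card_stack: Bystander: stack of cards, 57 x 91 x 19 mm, on the bench near the front right. Origin at the centre of its underside.
There are look-alikes about, which are no part of the job. Leave any purple look-alike of the gift_box alone.

How it is judged:
On the way, in this order (a step that is already met when the one before it is completed fails the run):
1. the stop has clicked into the middle notch, before the box is against it (value of joint stop between 0.077 and 0.083 m and value of joint plunger above 0.0022 m and y of gift_box in the frame of stop_left_face above 0.05 m), for 0.3 s.
2. the box is in the corner of fence and stop, with the stop still in the middle notch (value of joint stop between 0.077 and 0.083 m and value of joint plunger above 0.0022 m and x of gift_box in the frame of jig above 0.0425 m and y of gift_box in the frame of stop_left_face between 0.03 and 0.04 m and angle between the x axis of gift_box and the x axis of jig, either way round below 0.06 rad and z of gift_box in the frame of jig below 0.016 m and angle between gift_box's own z axis and vertical below 0.06 rad), for 0.3 s.
At the end, for the whole second after the job is handed in: The stop is in the middle notch (joint within 3 mm of 0.080, its plunger dropped at least 2.2 mm); the gift box lies flat on the board at rest, square to the fence within 0.06 rad, with its long side within 4 mm of the fence and its right end within 4 mm of the stop (all of step 2 and linear speed of gift_box below 0.01 m/s); the robot touches nothing.
It fails at once if the gift box is lifted off the board (z of gift_box in the frame of jig above 0.024 m).
It fails at once if the gift box is tipped (angle between gift_box's own z axis and vertical above 0.25 rad).
It fails at once if another thing on the bench is pushed aside (more than 2 cm) or picked up (distance of any of ink_pad, rubber_stamp, label_roll, tall_kraft_box, flat_kraft_box, tape_measure, card_stack from where it was at the start of the episode above 0.02 m).
It also fails if it takes over 72 s, if anything falls off the work surface, if the arm or the gripper's body presses on something with over 40 N, if the wrist force passes 120 N, or if a joint passes its speed limit or range.

### The arm

A 7-joint arm with a two-finger parallel gripper is mounted at the origin on a cart in front of the work surface, level with it; the furniture and walls round the work are solid. World frame = base frame: x ahead of the robot, y to its left, z up, the work surface at z = 0. Lengths are in m, angles in rad, forces in N, time in s.
With the tool pointing down it reaches from about 0.425 to 0.875 m from the base axis. Payload 4.7 kg.
Tool frame: the origin (TCP) lies at the very end of the fingers, on their centre line; the grasp point (between the pads) lies 19 mm behind it (env.hold_point_z is the distance from the TCP to the grasp point, in m); z points along the fingers, x is the direction in which the jaws open and shut, and the axes are right-handed (so a half turn about z gives the same grasp; the last joint's range is limited). The gripper opens to 87 mm and grips with 3 to 60 N. Pads are 19 mm wide; open, the fingers measure 117 mm over their backs; the gripper's body (75 mm by 190 mm) begins 51 mm behind the grasp point.
Start: joints at [-1.177, 0.321, -0.07, 1.45, 0.023, 1.371, -0.057], TCP at [0.241, 0.604, 0.223] pointing down, gripper open.
Joint ranges: [-2.86, 2.86], [-0.3, 2.09], [-1.38, 1.24], [0.06, 2.45], [-1.56, 4.7], [0.09, 2.05], [-2.69, 2.69]. Speed limits (rad/s): [2.57, 2.57, 3.14, 3.14, 3.14, 3.14, 3.14].

### API

Orientations are given as a 3x3 rotation matrix whose columns are the frame's x, y, z axes.
In Python, from workcell import env gives the robot as it stands.
- The arm moves only by the tool play_rows, never from a script. Its argument "commands" is a list of rows, each a list of 7 numbers: the turn, a rotation vector about the tool's x, y, z in degrees, then the shift along the tool's x, y, z in units of 40 mm (1.0 is 40 mm), then the opening, from 0 (shut) to 1 (fully open). A call has 1 to 5 rows; each row is the pose to reach, as a shift and turn from the pose commanded when the call began, along the tool's axes at that moment; what a row does not reach only later rows make up. A row lasts 1/10 s, in which the tool goes at most 50 mm and 8.59 degrees, less where a joint would pass 70% of its speed; a pose out of reach is approached as far as the arm can. A call with a gripper value outside its range is refused whole. The fingers move at their own pace and stop on an object; "newtons" is the grip in N (left out, the last holds). Time passes only in rows, so rows that repeat a pose let the fingers close. It gives the time, the measured TCP pose, the force and the opening at its end, in the units of the state.
- env.observe(): the state, without advancing time (a new reading comes with each control period).
- env.camera(name): name is "scene" or "top" or "wrist"; returns (picture, depth): 384x512x3 uint8, red, green, blue; 384x512 float32, m along the optical axis (not along the pixel's ray), 0 where there is no reading.
- env.camera_info(name): a dict with "mtx" (3x3 intrinsics, pixels), "R" (3x3) and "t" (3): a world point X has camera coordinates R X + t; the wrist camera has in their place "mount" (4x4, takes a point from camera to tool coordinates, whose origin is the TCP and whose axes are the tool frame's). Camera axes: x right, y down, z forward; pixel columns grow to the right and rows downward; lengths in m; the calibration is good to about 2 mm. A picture is of the moment at which its call begins: read the wrist's pose just before it. camera_info takes no time and is no camera call.
- env.hand_in(): hands the job in, once; it reports no verdict.
The state is a dict: "time_s": time; "joints": joint angles; "qd": joint speeds; "tau": joint torques, N m; "ee_pos": TCP position; "ee_rot": TCP orientation; "force": force on the tool from outside, world axes, zero at the start; "torque": the same for the moment, N m; "width": finger opening in m.
Only numpy, scipy, OpenCV 4.12 (cv2) and the standard library are available. Lean on these libraries where they do the work, as an engineer would, in place of code of your own. Each camera call takes 0.05 s, during which the arm holds its last target.

## Working session

There is one attempt and no reset: what is moved stays moved. The work goes in short steps, Python scripts to look and compute and a tool call to move; the robot and the scene stay as the last step left them, time stands still between calls to the robot, and variables do not carry over. Pictures are saved under pics/ and viewed, and the job is handed in when it is done.

Besides the shell and the picture viewer there is one more tool, called after "Emit:" as name(argument=value, ...) on one line, values as JSON. play_rows: Moves the arm, as the interface text tells. Its arguments: {"type":"object","properties":{"commands":{"type":"array"},"newtons":{"type":"number"}},"required":["commands"]}

```bash
ls; mkdir -p pics
python3 - <<'E'
from workcell import env
import cv2,numpy as np
s=env.observe();print({k:np.round(v,3).tolist() for k,v in s.items()})
for n in("scene","top"):
    p,d=env.camera(n);cv2.imwrite(f"pics/{n}0.png",cv2.resize(p[...,::-1],(800,600)))
    np.savez(f"{n}0.npz",p=p,d=d)
    i=env.camera_info(n);print(n,i)
print(env.camera_info("wrist"))
E
```

```text
pics
{'time_s': 0.0, 'joints': [-1.177, 0.322, -0.07, 1.452, 0.023, 1.371, -0.057], 'qd': [-0.0, -0.001, 0.001, 0.0, 0.0, 0.0, 0.0], 'tau': [-0.0, -49.128, -0.404, -31.253, -0.064, 0.044, 0.0], 'ee_pos': [0.241, 0.603, 0.221], 'ee_rot': [[0.371, 0.929, -0.001], [0.929, -0.371, -0.002], [-0.002, 0.0, -1.0]], 'force': [-0.015, -0.326, -0.634], 'torque': [0.028, 0.042, -0.012], 'width': 0.087}
scene {'mtx': array([[417.72896073,   0.        , 253.52458779],
       [  0.        , 417.72896073, 192.80658954],
       [  0.        ,   0.        ,   1.        ]]), 'R': array([[ 0.77292709, -0.63449307, -0.00150011],
       [-0.40328477, -0.48944565, -0.77317808],
       [ 0.48984191,  0.59821526, -0.6341872 ]]), 't': array([-0.40724997,  0.26675104,  1.08455012])}
top {'mtx': array([[424.76021219,   0.        , 256.42989497],
       [  0.        , 424.76021219, 193.62920351],
       [  0.        ,   0.        ,   1.        ]]), 'R': array([[ 0.09960368, -0.99501256,  0.00539495],
       [-0.97107225, -0.09838687, -0.2175746 ],
       [ 0.21702026,  0.01643235, -0.97602878]]), 't': array([-0.03930591,  0.51722015,  1.24905622])}
{'mtx': array([[306.68039202,   0.        , 255.75075467],
       [  0.        , 306.68039202, 187.50197433],
       [  0.        ,   0.        ,   1.        ]]), 'mount': array([[ 9.99999244e-01,  1.20775053e-03, -2.32412681e-04,
        -6.43149114e-04],
       [-1.08464728e-03,  9.55091591e-01,  2.96308753e-01,
        -8.15889556e-02],
       [ 5.79842451e-04, -2.96308277e-01,  9.55092178e-01,
        -1.60632148e-01],
       [ 0.00000000e+00,  0.00000000e+00,  0.00000000e+00,
         1.00000000e+00]])}
```

View pics/scene0.png

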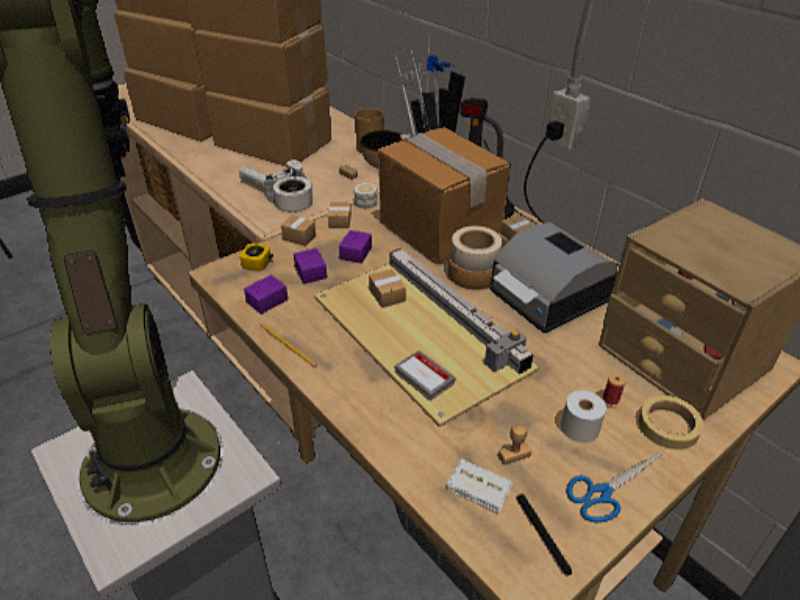

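View pics/top0.png

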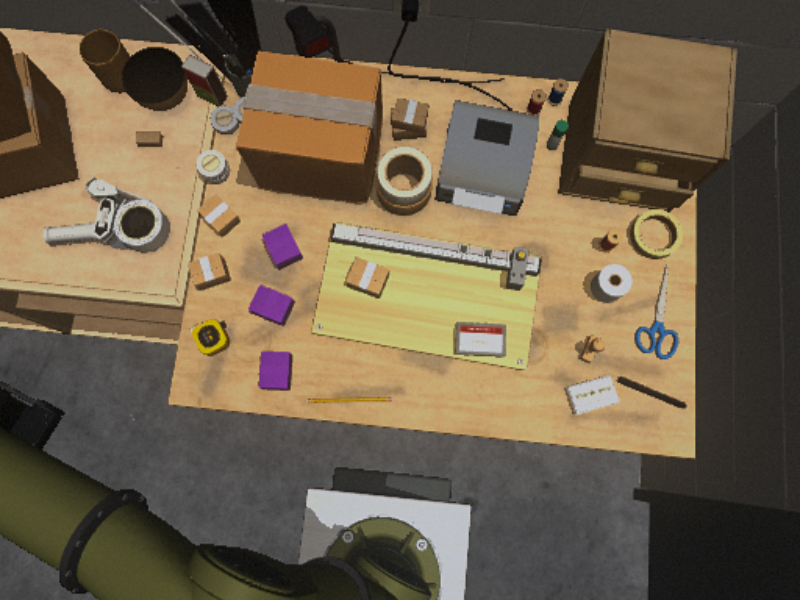

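The top view shows the jig: fence from (333,232) to (540,266), stop at (517,265) near the right end, kraft gift box at (367,277) on the board, ink pad at (481,339). Now an enlarged view of it.

Run:
```python
import cv2,numpy as np
p=np.load("top0.npz")['p'][...,::-1]
# jig crop: native cols 195-355, rows 135-240
c=p[135:240,195:355];cv2.imwrite("pics/topc.png",cv2.resize(c,None,fx=5,fy=5,interpolation=cv2.INTER_CUBIC))
p=np.load("scene0.npz")['p'][...,::-1]
c=p[150:275,195:350];cv2.imwrite("pics/scenec.png",cv2.resize(c,None,fx=4.8,fy=4.8,interpolation=cv2.INTER_CUBIC))
```

```text
(no output)
```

View pics/topc.png

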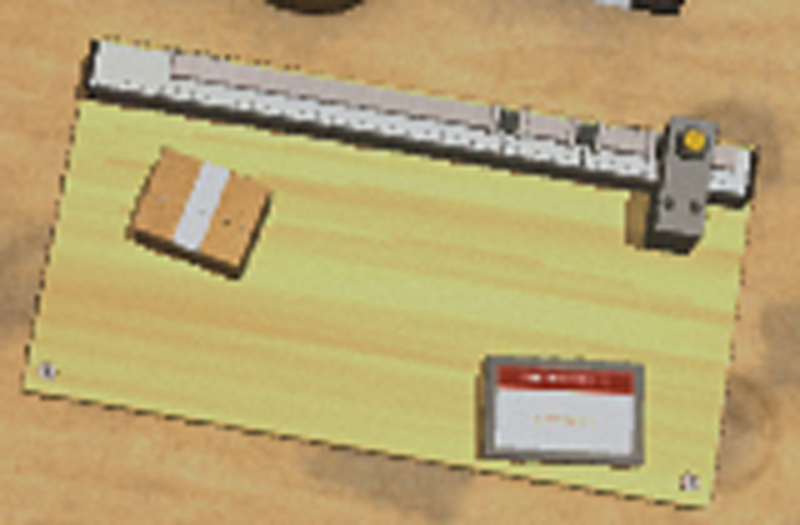

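View pics/scenec.png

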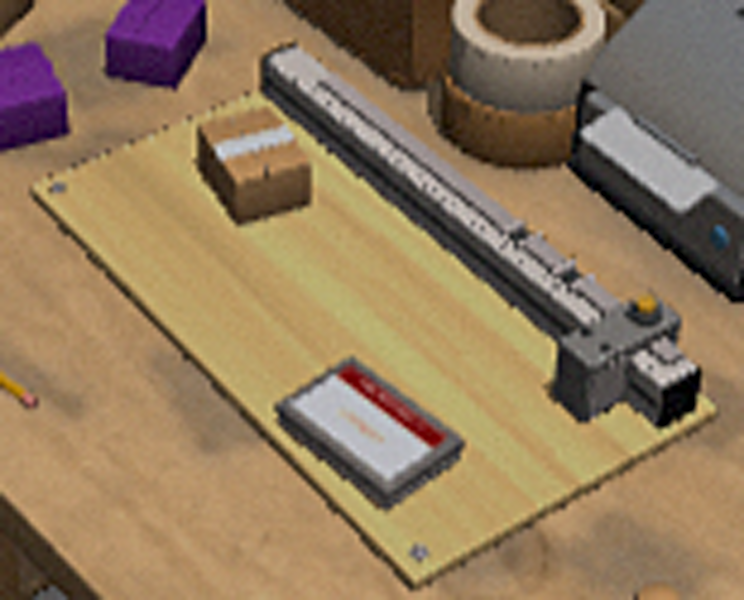

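```bash
cat > h.py <<'E'
import numpy as np,cv2
from workcell import env
from scipy.optimize import least_squares
def proj(info,X):
    c=np.asarray(X)@info['R'].T+info['t'];q=c@info['mtx'].T;return q[:,:2]/q[:,2:]
def unproj(info,uv,z):
    uv=np.atleast_2d(uv);r=np.c_[uv,np.ones(len(uv))]@np.linalg.inv(info['mtx']).T
    o=-info['R'].T@info['t'];w=r@info['R'];s=(z-o[2])/w[:,2];return o+w*s[:,None]
def T(p,X):
    c,s=np.cos(p[2]),np.sin(p[2]);X=np.atleast_2d(X);return np.c_[p[0]+c*X[:,0]-s*X[:,1],p[1]+s*X[:,0]+c*X[:,1],X[:,2]]
def fit(obs,p0):
    f=lambda p:np.concatenate([(proj(i,T(p,X))-uv).ravel() for i,X,uv in obs])
    r=least_squares(f,p0);return r.x,r.fun.reshape(-1,2)
E
cat > a.py <<'E'
from h import *
it,isc=env.camera_info('top'),env.camera_info('scene')
ct=lambda a:(np.array(a,float)+.5)/5-.5+[195,135]
cs=lambda a:(np.array(a,float)+.5)/4.8-.5+[195,150]
J=np.array([[-120,220,12],[-120,-220,12],[105,214,47],[105,-214,47]])/1e3
Js=np.array([[-120,220,12],[-120,-220,12],[120,-220,12]])/1e3
ot=(it,J,ct([[25,388],[708,505],[97,40],[757,148]]))
os_=(isc,Js,cs([[33,188],[415,588],[718,408]]))
for o in([ot],[os_],[ot,os_]):
    p,r=fit(o,[.6,0,0]);print(p,np.round(r,1).tolist())
# gift box top at z=.052 in world
for info,uv in((it,ct([[165,150],[270,192],[237,278],[130,235]])),(isc,cs([[197,125],[272,105],[310,172],[240,190]]))):
    W=unproj(info,uv,.052);c,s=np.cos(p[2]),np.sin(p[2])
    d=W[:,:2]-p[:2];print('box',np.round(np.c_[c*d[:,0]+s*d[:,1],-s*d[:,0]+c*d[:,1]]*1e3,1).tolist())
# stop: block top z .0635, front edge corners; plunger head z .076
def jf(W): d=W[:,:2]-p[:2];return np.round(np.c_[c*d[:,0]+s*d[:,1],-s*d[:,0]+c*d[:,1]]*1e3,1).tolist()
print('stop',jf(unproj(it,ct([[653,234],[699,240],[673,116],[718,122]]),.0635)),jf(unproj(it,ct([[693,139]]),.074)))
print('stop s',jf(unproj(isc,cs([[557,345],[595,370]]),.0635)),jf(unproj(isc,cs([[645,302]]),.076)))
print('pins',jf(unproj(it,ct([[510,122],[587,134]]),.051)))
print('inkpad',jf(unproj(it,ct([[487,355],[643,367],[643,465],[480,458]]),.031)))
print(jf(unproj(isc,cs([[347,358],[463,440],[385,498],[278,405]]),.031)))
np.save('jig.npy',p)
E
python3 a.py
```

```text
[ 0.55454079 -0.0395719  -0.07056969] [[-0.9, 0.1], [1.0, 0.4], [-0.8, -0.6], [0.6, -0.1]]
[ 0.5522896  -0.04190162 -0.07575384] [[-0.9, -0.4], [-0.1, -0.5], [0.8, 0.6]]
[ 0.55373722 -0.04023517 -0.07287866] [[-0.8, 0.2], [1.1, 0.8], [-0.5, -0.4], [0.9, 0.4], [-0.9, -0.7], [0.2, -1.2], [0.8, -0.1]]
box [[38.4, 155.4], [22.9, 85.8], [-34.8, 96.2], [-19.4, 166.6]]
box [[-13.5, 164.7], [42.6, 153.7], [19.9, 76.4], [-29.7, 87.8]]
stop [[34.3, -152.1], [35.5, -180.5], [111.8, -154.0], [112.8, -182.2]] [[95.7, -166.8]]
stop s [[34.5, -157.4], [38.5, -186.8]] [[93.6, -169.0]]
pins [[94.3, -54.9], [94.9, -103.8]]
inkpad [[-51.7, -64.8], [-42.4, -161.8], [-103.4, -170.3], [-116.4, -70.5]]
[[-54.7, -66.4], [-40.4, -162.7], [-106.3, -172.7], [-113.3, -75.3]]
```

```bash
cat > g.py <<'E'
from h import *
import sys
from scipy.spatial.transform import Rotation as R
# target: jig x,y mm, z mm, yaw deg offset of tool x from jig +y
p=np.load('jig.npy')
def rep():
    s=env.observe();P=s['ee_pos'];Rm=np.array(s['ee_rot']);c,ss=np.cos(p[2]),np.sin(p[2]);d=np.array(P[:2])-p[:2]
    Rj=np.array([[c,-ss],[ss,c]])
    ax=Rj.T@Rm[:2,0]
    print('t',round(s['time_s'],2),'jig mm',np.round(np.r_[Rj.T@d,P[2]]*1e3,1),'yaw',round(np.degrees(np.arctan2(-ax[0],ax[1])),2),'F jig',np.round(np.r_[Rj.T@np.array(s['force'])[:2],s['force'][2]],2),'tilt',np.round(Rm[2,:2],3),'w',round(s['width'],4));return s,Rm
if __name__=='__main__':
    s,Rm=rep()
    if len(sys.argv)>3:
        a=[float(v) for v in sys.argv[1:]];yaw=np.radians(a[3] if len(a)>3 else 0)+p[2]
        W=T(p,np.array(a[:3])/1e3)[0]
        x=np.array([-np.sin(yaw),np.cos(yaw),0]);z=np.array([0,0,-1.]);Rt=np.c_[x,np.cross(z,x),z]
        print('world',np.round(W,3),'turn',np.round(np.degrees(R.from_matrix(Rm.T@Rt).as_rotvec()),2),'shift',np.round(Rm.T@(W-s['ee_pos'])/.04,3))
E
python3 g.py 56 -215 200
```

```text
t 0.1 jig mm [-358.9  619.   221.6] yaw -17.58 F jig [ 0.28 -0.03  0.03] tilt [-0.002  0.   ] w 0.0874
world [ 0.594 -0.259  0.2  ] turn [-1.000e-02  1.000e-01 -1.758e+01] shift [-16.74   16.186   0.57 ]
```

Emit:
play_rows(commands=[[0, 0, -17.6, -4, 3.9, 0, 0], [0, 0, -17.6, -4, 3.9, 0, 0], [0, 0, -17.6, -4, 3.9, 0, 0], [0, 0, -17.6, -4, 3.9, 0, 0], [0, 0, -17.6, -4, 3.9, 0, 0]], newtons=20)

```text
time_s: 0.6
ee_pos: [0.329, 0.3923, 0.2223]
ee_rot: [[0.078, 0.997, 0.001], [0.997, -0.078, -0.002], [-0.002, 0.001, -1.0]]
force: [1.0, -0.4, -0.3]
width: 0.0549
```

```bash
python3 g.py 56 -215 200
```

```text
t 0.6 jig mm [-255.6  415.   222.3] yaw -0.3 F jig [ 0.98 -0.34 -0.31] tilt [-0.002  0.001] w 0.0549
world [ 0.594 -0.259  0.2  ] turn [ 0.04  0.11 -0.3 ] shift [-15.708   7.873   0.594]
```

Emit:
play_rows(commands=[[0, 0, -0.3, -6, 3, 0, 0], [0, 0, -0.3, -6, 3, 0, 0], [0, 0, -0.3, -6, 3, 0, 0], [0, 0, -0.3, -6, 3, 0, 0], [0, 0, -0.3, -6, 3, 0, 0]])

```text
time_s: 1.1
ee_pos: [0.422, 0.164, 0.2224]
ee_rot: [[0.067, 0.998, 0.0], [0.998, -0.067, 0.0], [0.0, -0.0, -1.0]]
force: [1.4, -0.3, -0.6]
width: 0.015
```

Emit:
play_rows(commands=[[0, 0, 0, -6, 3, 0, 0], [0, 0, 0, -6, 3, 0, 0], [0, 0, 0, -6, 3, 0, 0], [0, 0, 0, -6, 3, 0, 0], [0, 0, 0, -6, 3, 0, 0]])

```text
time_s: 1.6
ee_pos: [0.5186, -0.0664, 0.2226]
ee_rot: [[0.067, 0.998, 0.0], [0.998, -0.067, 0.001], [0.001, 0.0, -1.0]]
force: [1.1, 0.8, -1.4]
width: 0.0007
```

```bash
python3 g.py 56 -215 140
```

```text
t 1.6 jig mm [-33.2 -28.6 222.6] yaw 0.33 F jig [ 1.04  0.91 -1.37] tilt [0.001 0.   ] w 0.0007
world [ 0.594 -0.259  0.14 ] turn [ 0.02 -0.03  0.33] shift [-4.673  2.202  2.062]
```

Emit:
play_rows(commands=[[0, 0, 0.3, -4.7, 2.2, 0.5, 0], [0, 0, 0.3, -4.7, 2.2, 1, 0], [0, 0, 0.3, -4.7, 2.2, 1.5, 0], [0, 0, 0.3, -4.7, 2.2, 2, 0], [0, 0, 0.3, -4.7, 2.2, 2, 0]])

```text
time_s: 2.1
ee_pos: [0.5923, -0.2617, 0.1397]
ee_rot: [[0.076, 0.997, -0.003], [0.997, -0.076, -0.001], [-0.002, -0.003, -1.0]]
force: [-0.8, 0.3, 0.1]
width: 0.0
```

```bash
python3 g.py 56 -215 140
python3 - <<'E'
from h import *
s=env.observe();p,d=env.camera('wrist');np.savez('w1.npz',p=p,d=d,P=s['ee_pos'],R=s['ee_rot']);cv2.imwrite('pics/w1.png',cv2.resize(p[...,::-1],(800,600)))
E
```

```text
t 2.1 jig mm [  54.5 -218.1  139.7] yaw -0.19 F jig [-0.8   0.27  0.09] tilt [-0.002 -0.003] w 0.0
world [ 0.594 -0.259  0.14 ] turn [-0.19  0.1  -0.19] shift [ 0.076  0.036 -0.009]
```

View pics/w1.png

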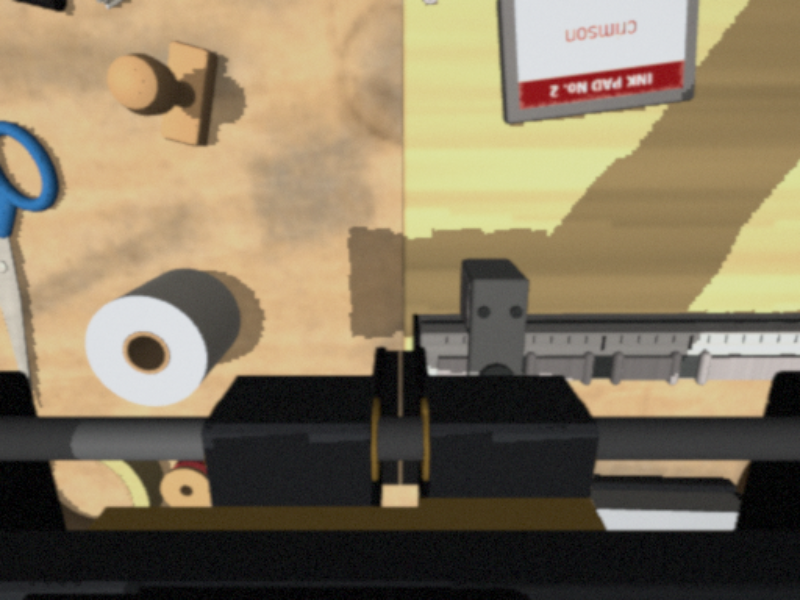

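```bash
cat >> h.py <<'E'
def wun(f,uv,z):
    d=np.load(f);i=env.camera_info('wrist');M=i['mount'];P=d['P'];Rm=d['R']
    uv=(np.atleast_2d(uv)+.5)/(800/512)-.5
    r=np.c_[uv,np.ones(len(uv))]@np.linalg.inv(i['mtx']).T
    w=r@M[:3,:3].T@Rm.T;o=P+Rm@M[:3,3];s=(z-o[2])/w[:,2];return o+w*s[:,None]
def jf(W):
    p=np.load('jig.npy');d=W[:,:2]-p[:2];c,s=np.cos(p[2]),np.sin(p[2]);return np.round(np.c_[c*d[:,0]+s*d[:,1],-s*d[:,0]+c*d[:,1]]*1e3,1)
E
python3 - <<'E'
from h import *
f='w1.npz'
print('notch',jf(wun(f,[[603,366],[690,366]],.051)).tolist())
print('fence front top',jf(wun(f,[[420,332],[795,332]],.047)).tolist())
print('stop top front',jf(wun(f,[[470,308],[527,308],[497,372]],.0635)).tolist())
print('board right edge',jf(wun(f,[[404,60],[404,300]],.012)).tolist())
d=np.load(f);c=d['p'][150:260,250:500,::-1];cv2.imwrite('pics/w1c.png',cv2.resize(c,None,fx=3.2,fy=3.2,interpolation=cv2.INTER_CUBIC))
E
```

```text
notch [[93.4, -103.1], [93.4, -53.5]]
fence front top [[74.0, -207.6], [74.3, 4.9]]
stop top front [[54.0, -182.3], [54.1, -152.5], [90.9, -166.1]]
board right edge [[-72.0, -216.5], [66.2, -216.4]]
```

View pics/w1c.png

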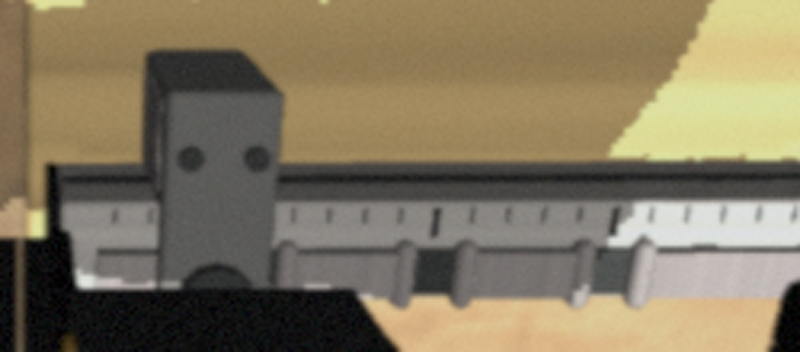

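```bash
python3 - <<'E'
from h import *
p=np.load('jig.npy');p2=p.copy();p2[:2]=T(p,[[-.001,.0018,0]])[0,:2];np.save('jig.npy',p2);print(p2)
E
python3 g.py 56 -216 30
```

```text
[ 0.55287094 -0.03836713 -0.07287866]
t 2.15 jig mm [  54.6 -222.2  137.2] yaw -0.31 F jig [ 0.14 -2.02 -1.07] tilt [-0.004 -0.006] w 0.0004
world [ 0.593 -0.258  0.03 ] turn [-0.35  0.22 -0.31] shift [0.167 0.05  2.679]
```

Emit:
play_rows(commands=[[0, 0, 0, 0.1, 0.05, 0.8, 0], [0, 0, 0, 0.1, 0.05, 1.6, 0], [0, 0, 0, 0.1, 0.05, 2.4, 0], [0, 0, 0, 0.1, 0.05, 2.65, 0], [0, 0, 0, 0.1, 0.05, 2.65, 0]])

```text
time_s: 2.65
ee_pos: [0.5945, -0.2533, 0.0349]
ee_rot: [[0.072, 0.997, -0.004], [0.997, -0.072, 0.001], [0.001, -0.004, -1.0]]
force: [-0.4, -0.9, -0.4]
width: 0.0004
```

```bash
python3 g.py 56 -205 30
python3 - <<'E'
from h import *
s=env.observe();p,d=env.camera('wrist');np.savez('w2.npz',p=p,d=d,P=s['ee_pos'],R=s['ee_rot']);cv2.imwrite('pics/w2.png',cv2.resize(p[...,::-1],(800,600)))
E
python3 g.py
```

```text
t 2.65 jig mm [  57.2 -211.3   34.9] yaw 0.03 F jig [-0.28 -0.94 -0.42] tilt [ 0.001 -0.004] w 0.0004
world [ 0.594 -0.247  0.03 ] turn [-0.2  -0.05  0.03] shift [ 0.158 -0.029  0.124]
t 2.7 jig mm [  58.5 -212.    36.8] yaw 0.02 F jig [ 0.66  0.14 -0.37] tilt [-0. -0.] w 0.0004
```

View pics/w2.png

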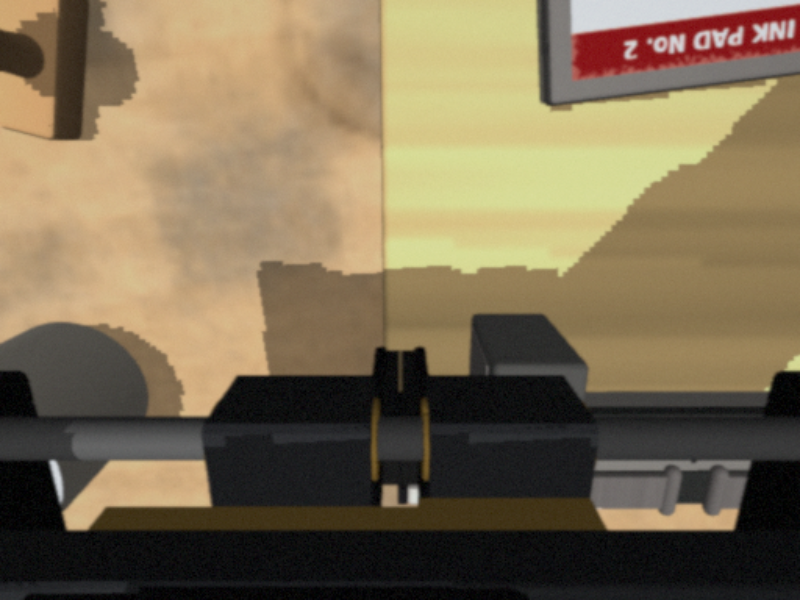

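Emit:
play_rows(commands=[[0, 0, 0, 0.2, -0.05, 0.05, 0], [0, 0, 0, 0.4, -0.05, 0.05, 0], [0, 0, 0, 0.6, -0.05, 0.05, 0], [0, 0, 0, 0.8, -0.05, 0.05, 0], [0, 0, 0, 1.0, -0.05, 0.05, 0]])

```text
time_s: 3.2
ee_pos: [0.5972, -0.2155, 0.0356]
ee_rot: [[0.073, 0.997, 0.002], [0.997, -0.073, -0.003], [-0.003, 0.002, -1.0]]
force: [-0.6, -4.8, 1.0]
width: 0.0003
```

```bash
python3 g.py 55 -150 33
```

```text
t 3.2 jig mm [  57.1 -173.4   35.6] yaw -0.01 F jig [-0.2  -4.84  0.97] tilt [-0.003  0.002] w 0.0003
world [ 0.597 -0.192  0.033] turn [ 0.13  0.17 -0.01] shift [ 0.585 -0.053  0.063]
```

Emit:
play_rows(commands=[[0, 0, 0, 0.1, -0.05, 0.03, 0], [0, 0, 0, 0.2, -0.05, 0.03, 0], [0, 0, 0, 0.3, -0.05, 0.03, 0], [0, 0, 0, 0.4, -0.05, 0.03, 0], [0, 0, 0, 0.5, -0.05, 0.03, 0]])

```text
time_s: 3.7
ee_pos: [0.5963, -0.194, 0.0335]
ee_rot: [[0.073, 0.997, 0.0], [0.997, -0.073, -0.0], [-0.0, 0.0, -1.0]]
force: [-0.5, -1.9, 1.3]
width: 0.0007
```

```bash
python3 g.py
python3 - <<'E'
from h import *
s=env.observe();p,d=env.camera('wrist');np.savez('w3.npz',p=p,d=d,P=s['ee_pos'],R=s['ee_rot']);cv2.imwrite('pics/w3.png',cv2.resize(p[...,::-1],(800,600)))
p,d=env.camera('top');c=p[135:240,195:355,::-1];cv2.imwrite("pics/top3.png",cv2.resize(c,None,fx=5,fy=5,interpolation=cv2.INTER_CUBIC))
E
python3 g.py
```

```text
t 3.7 jig mm [  54.6 -152.    33.5] yaw 0.0 F jig [-0.34 -1.94  1.28] tilt [-0.  0.] w 0.0007
t 3.8 jig mm [  54.6 -151.    33.3] yaw 0.06 F jig [ 0.14 -0.27  0.84] tilt [ 0.001 -0.   ] w 0.0003
```

View pics/w3.png

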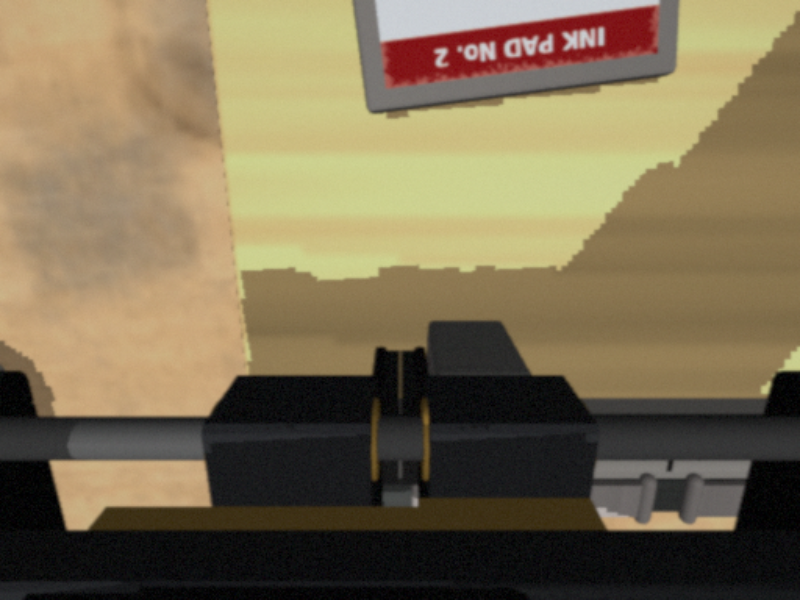

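View pics/top3.png

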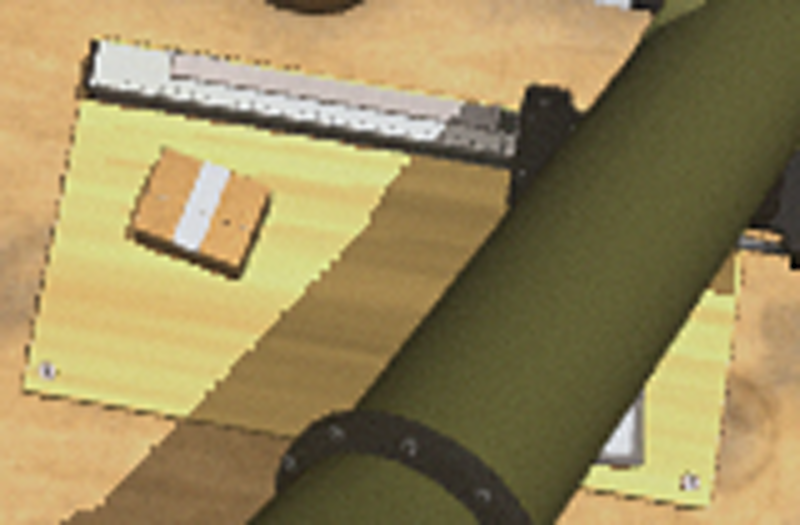

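Run:
```python
from h import *
f='w3.npz'
print('L notch',jf(wun(f,[[668,495]],.051)).tolist(),'long line',jf(wun(f,[[671,464]],.047)).tolist())
print('stop bottom front',jf(wun(f,[[429,322],[502,322]],.014)).tolist())
print('board right',jf(wun(f,[[215,60],[243,300]],.012)).tolist())
```

```text
L notch [[93.1, -56.3]] long line [[82.9, -54.7]]
stop bottom front [[40.7, -141.1], [40.7, -111.8]]
board right [[-55.1, -216.8], [32.2, -215.5]]
```

Emit:
play_rows(commands=[[0, 0, 0, 0.05, 0, 0, 0], [0, 0, 0, 0.1, 0, 0, 0], [0, 0, 0, 0.15, 0, 0, 0], [0, 0, 0, 0.2, 0, 0, 0], [0, 0, 0, 0.25, 0, 0, 0]])

```text
time_s: 4.3
ee_pos: [0.5968, -0.1847, 0.0333]
ee_rot: [[0.073, 0.997, 0.0], [0.997, -0.073, -0.001], [-0.001, 0.0, -1.0]]
force: [1.0, -4.7, -2.0]
width: 0.001
```

```bash
python3 g.py
```

```text
t 4.3 jig mm [  54.4 -142.7   33.3] yaw -0.0 F jig [ 1.3  -4.59 -2.04] tilt [-0.001  0.   ] w 0.001
```

Emit:
play_rows(commands=[[0, 0, 0, 0.025, 0, 0, 0], [0, 0, 0, 0.05, 0, 0, 0]])

```text
time_s: 4.5
ee_pos: [0.5969, -0.1826, 0.0333]
ee_rot: [[0.073, 0.997, 0.0], [0.997, -0.073, -0.001], [-0.001, 0.0, -1.0]]
force: [1.0, -4.5, -1.0]
width: 0.0006
```

```bash
python3 g.py
```

```text
t 4.5 jig mm [  54.4 -140.7   33.3] yaw -0.02 F jig [ 1.33 -4.44 -0.98] tilt [-0.001  0.   ] w 0.0006
```

Emit:
play_rows(commands=[[0, 0, 0, 0.025, 0, 0, 0], [0, 0, 0, 0.05, 0, 0, 0]])

```text
time_s: 4.7
ee_pos: [0.5972, -0.1791, 0.0333]
ee_rot: [[0.072, 0.997, -0.0], [0.997, -0.072, 0.001], [0.001, -0.0, -1.0]]
force: [0.0, -0.5, 1.1]
width: 0.0003
```

Emit:
play_rows(commands=[[0, 0, 0, 0.025, 0, 0, 0], [0, 0, 0, 0.05, 0, 0, 0]])

```text
time_s: 4.9
ee_pos: [0.5972, -0.1766, 0.0331]
ee_rot: [[0.072, 0.997, -0.001], [0.997, -0.072, 0.002], [0.002, -0.001, -1.0]]
force: [-0.6, -1.3, 0.3]
width: 0.0003
```

```bash
python3 g.py
```

```text
t 4.9 jig mm [  54.2 -134.7   33.1] yaw 0.06 F jig [-0.53 -1.31  0.34] tilt [ 0.002 -0.001] w 0.0003
```

Force fell from 4.5 N to about 0: it likely clicked. Backing off a bit to look.

Emit:
play_rows(commands=[[0, 0, 0, -0.2, 0, 0, 0], [0, 0, 0, -0.4, 0, 0, 0], [0, 0, 0, -0.4, 0, 0, 0]])

```text
time_s: 5.2
ee_pos: [0.5955, -0.1965, 0.0335]
ee_rot: [[0.075, 0.997, -0.0], [0.997, -0.075, -0.001], [-0.001, -0.0, -1.0]]
force: [0.2, -0.2, -0.5]
width: 0.0001
```

```bash
python3 g.py
python3 - <<'E'
from h import *
s=env.observe();p,d=env.camera('wrist');np.savez('w4.npz',p=p,d=d,P=s['ee_pos'],R=s['ee_rot']);cv2.imwrite('pics/w4.png',cv2.resize(p[...,::-1],(800,600)))
p,d=env.camera('scene');np.savez('scene4.npz',p=p);c=p[150:275,195:350,::-1];cv2.imwrite("pics/scene4.png",cv2.resize(c,None,fx=4.8,fy=4.8,interpolation=cv2.INTER_CUBIC))
E
```

```text
t 5.2 jig mm [  54.  -154.6   33.5] yaw -0.14 F jig [ 0.19 -0.23 -0.45] tilt [-0.001 -0.   ] w 0.0001
```

View pics/w4.png

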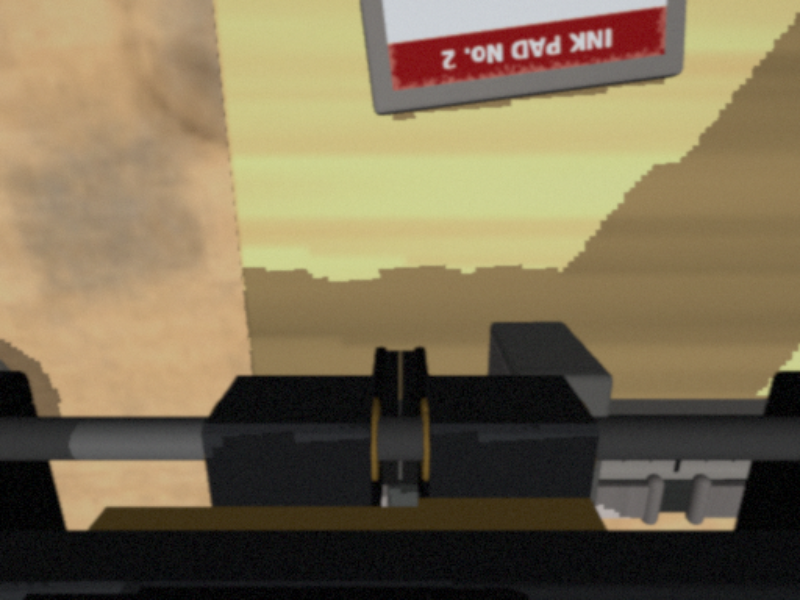

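View pics/scene4.png

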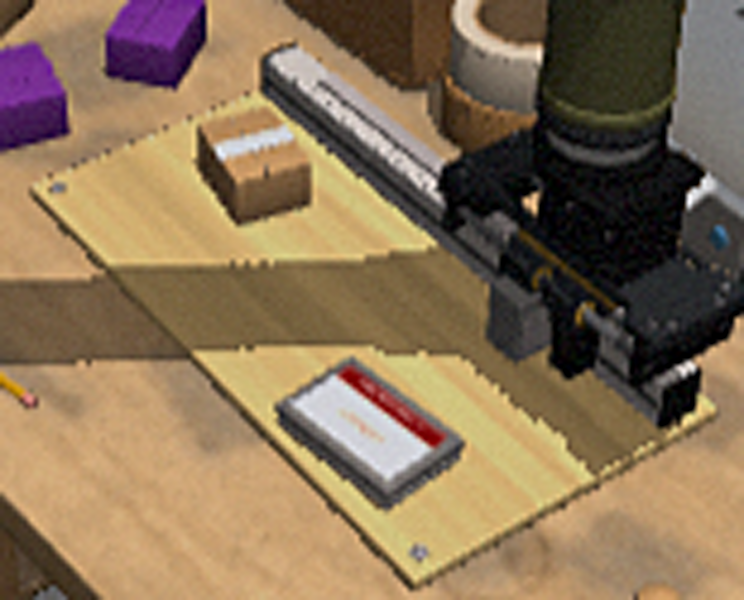

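```bash
python3 - <<'E'
from h import *
f='w4.npz'
print('L notch',jf(wun(f,[[676,495]],.051)).tolist(),'line',jf(wun(f,[[678,464]],.047)).tolist())
print('stop bottom front',jf(wun(f,[[490,322],[567,322]],.014)).tolist())
E
python3 g.py 55 -165 140
```

```text
L notch [[92.6, -56.1]] line [[82.5, -54.9]]
stop bottom front [[40.2, -119.1], [40.2, -88.3]]
t 5.3 jig mm [  54.3 -152.9   33.4] yaw -0.07 F jig [ 0.9   0.09 -0.11] tilt [ 0. -0.] w 0.0008
world [ 0.596 -0.207  0.14 ] turn [-0.01 -0.   -0.07] shift [-0.304  0.018 -2.666]
```

Emit:
play_rows(commands=[[0, 0, 0, -0.2, 0, -1, 0], [0, 0, 0, -0.2, -0.3, -2, 0], [0, 0, 0, 0.6, -0.4, -3, 0], [0, 0, 0, 1.6, -0.4, -4, 0], [0, 0, 0, 2.6, -0.4, -4, 0]])

```text
time_s: 5.8
ee_pos: [0.59, -0.0907, 0.1988]
ee_rot: [[0.077, 0.997, 0.009], [0.997, -0.077, -0.0], [0.0, 0.009, -1.0]]
force: [1.1, -0.5, -0.1]
width: 0.0003
```

```bash
python3 g.py 40 120 210
python3 - <<'E'
from h import *
d=np.load('top0.npz');D=d['d'];i=env.camera_info('top')
v,u=np.mgrid[:384,:512];c=np.stack([(u-i['mtx'][0,2])/i['mtx'][0,0]*D,(v-i['mtx'][1,2])/i['mtx'][1,1]*D,D],-1)
W=(c-i['t'])@i['R'];W=W[D>0]
j=np.c_[jf(W),W[:,2]*1e3]
for y0 in range(-240,300,40):
    m=(j[:,1]>y0)&(j[:,1]<y0+40)&(j[:,0]>118)&(j[:,0]<330)&(j[:,2]>30)
    q=j[m]
    if len(q): 
        print(y0,'minx',q[:,0].min(),'zmax for x<150/180/220',[round(q[q[:,0]<t,2].max(),0) if (q[:,0]<t).any() else 0 for t in(150,180,220)])
E
```

```text
t 5.8 jig mm [ 40.8 -49.5 198.8] yaw -0.22 F jig [ 1.18 -0.42 -0.12] tilt [0.    0.009] w 0.0003
world [0.602 0.078 0.21 ] turn [ 0.51 -0.01 -0.22] shift [ 4.237 -0.035 -0.279]
-240 minx 266.4 zmax for x<150/180/220 [0, 0, 0]
-160 minx 196.6 zmax for x<150/180/220 [0, 0, np.float64(110.0)]
-120 minx 172.8 zmax for x<150/180/220 [0, np.float64(80.0), np.float64(103.0)]
-80 minx 175.7 zmax for x<150/180/220 [0, np.float64(76.0), np.float64(105.0)]
-40 minx 176.8 zmax for x<150/180/220 [0, np.float64(76.0), np.float64(108.0)]
0 minx 186.5 zmax for x<150/180/220 [0, 0, np.float64(104.0)]
40 minx 162.4 zmax for x<150/180/220 [0, np.float64(98.0), np.float64(103.0)]
80 minx 161.0 zmax for x<150/180/220 [0, np.float64(100.0), np.float64(100.0)]
120 minx 170.5 zmax for x<150/180/220 [0, np.float64(188.0), np.float64(198.0)]
160 minx 166.8 zmax for x<150/180/220 [0, np.float64(204.0), np.float64(208.0)]
200 minx 165.3 zmax for x<150/180/220 [0, np.float64(208.0), np.float64(208.0)]
240 minx 164.5 zmax for x<150/180/220 [0, np.float64(201.0), np.float64(208.0)]
280 minx 163.4 zmax for x<150/180/220 [0, np.float64(204.0), np.float64(209.0)]
```

Emit:
play_rows(commands=[[0, 0, 0, 1.25, 0, 0, 0.5], [0, 0, 0, 2.5, 0, 0, 0.5], [0, 0, 0, 3.7, 0, 0, 0.5], [0, 0, 0, 4.2, 0, 0, 0.5], [0, 0, 0, 4.2, 0, 0, 0.5]])

```text
time_s: 6.3
ee_pos: [0.5995, 0.0843, 0.1929]
ee_rot: [[0.065, 0.998, -0.001], [0.998, -0.065, 0.002], [0.002, -0.001, -1.0]]
force: [0.2, 0.3, 1.2]
width: 0.0321
```

```bash
python3 - <<'E'
from h import *
s=env.observe();p,d=env.camera('wrist');np.savez('w5.npz',p=p,d=d,P=s['ee_pos'],R=s['ee_rot']);cv2.imwrite('pics/w5.png',cv2.resize(p[...,::-1],(800,600)))
p,d=env.camera('top');np.savez('top5.npz',p=p);c=p[135:240,195:355,::-1];cv2.imwrite("pics/top5.png",cv2.resize(c,None,fx=5,fy=5,interpolation=cv2.INTER_CUBIC))
E
python3 g.py
```

```text
t 6.4 jig mm [ 38.3 119.4 193.3] yaw 0.05 F jig [-0.11 -0.72 -0.  ] tilt [-0.001 -0.   ] w 0.0391
```

View pics/w5.png

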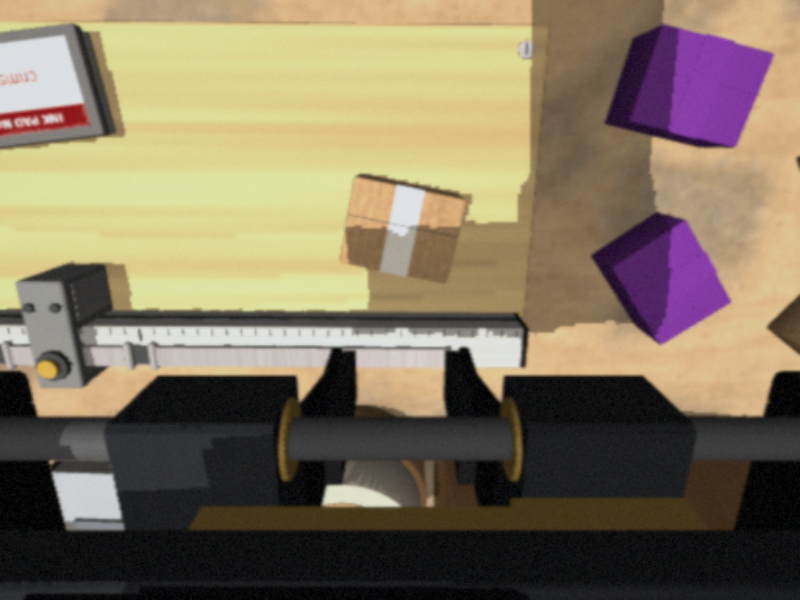

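View pics/top5.png

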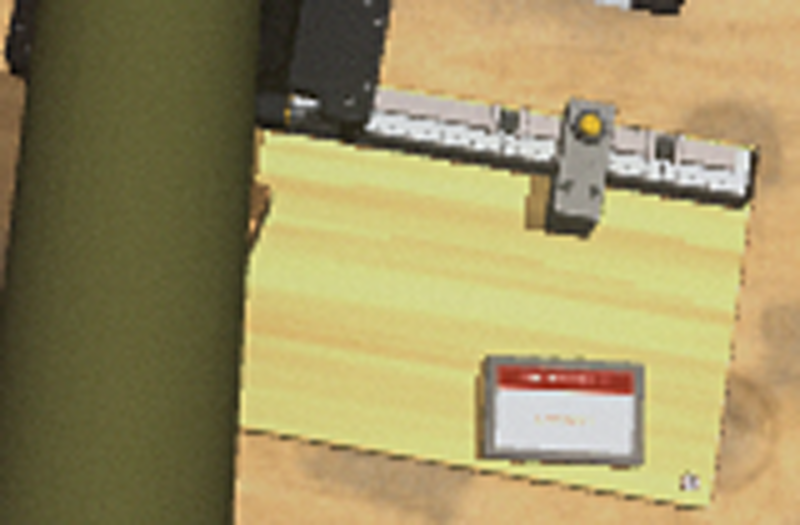

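```bash
python3 - <<'E'
from h import *
f='w5.npz'
b=jf(wun(f,[[358,178],[467,194],[446,282],[341,262]],.052));print('box',b.tolist(),b.mean(0), [np.linalg.norm(b[i]-b[i-1]) for i in range(4)])
print('L notch',jf(wun(f,[[141,355]],.051)).tolist(),'fence left end',jf(wun(f,[[526,365],[521,332]],.047)).tolist(),'FL board edge',jf(wun(f,[[546,30]],.012)).tolist())
i=env.camera_info('top');ct=lambda a:(np.array(a,float)+.5)/5-.5+[195,135]
print('plunger',jf(unproj(i,ct([[590,124]]),.074)),'stop',jf(unproj(i,ct([[550,216],[596,223]]),.0635)),'notches',jf(unproj(i,ct([[510,122],[665,147]]),.051)))
E
python3 g.py -62 110 193
```

```text
box [[-24.6, 99.0], [-15.6, 166.3], [41.2, 155.4], [28.3, 87.1]] [  7.325 126.95 ] [np.float64(54.221951274368585), np.float64(67.89911634181996), np.float64(57.83640721898276), np.float64(69.50755354635928)]
L notch [[95.4, -52.3]] fence left end [[102.7, 214.5], [77.8, 208.9]] FL board edge [[-115.2, 217.1]]
plunger [[  95.2 -104.5]] stop [[  35.7  -89.6]
 [  36.2 -118.3]] notches [[  95.3  -56.7]
 [  96.  -155.2]]
t 6.4 jig mm [ 38.3 119.4 193.3] yaw 0.05 F jig [-0.11 -0.72 -0.  ] tilt [-0.001 -0.   ] w 0.0391
world [0.499 0.076 0.193] turn [-0.01  0.05  0.05] shift [-0.233 -2.507  0.007]
```

Emit:
play_rows(commands=[[0, 0, 0, 0.1, -1.2, 0, 0.4], [0, 0, 0, 0.1, -2.4, 0.3, 0.4], [0, 0, 0, 0.1, -2.6, 1.3, 0.4], [0, 0, 0, 0.1, -2.6, 2.3, 0.4], [0, 0, 0, 0.1, -2.6, 2.3, 0.4]])

```text
time_s: 6.9
ee_pos: [0.4923, 0.0868, 0.0974]
ee_rot: [[0.076, 0.997, -0.008], [0.997, -0.076, -0.003], [-0.004, -0.008, -1.0]]
force: [0.1, -0.3, 0.7]
width: 0.0349
```

```bash
python3 g.py -65 123 22
```

```text
t 6.9 jig mm [-69.5 120.4  97.4] yaw -0.18 F jig [ 0.12 -0.34  0.68] tilt [-0.004 -0.008] w 0.0349
world [0.497 0.089 0.022] turn [-0.47  0.21 -0.19] shift [0.072 0.129 1.883]
```

Emit:
play_rows(commands=[[0, 0, 0, 0.05, 0, 0.9, 0.4], [0, 0, 0, 0.05, 0, 1.7, 0.4], [0, 0, 0, 0.05, 0, 1.85, 0.4], [0, 0, 0, 0.05, 0, 1.85, 0.4], [0, 0, 0, 0.05, 0, 1.85, 0.4]])

```text
time_s: 7.4
ee_pos: [0.4985, 0.0916, 0.0294]
ee_rot: [[0.074, 0.997, 0.003], [0.997, -0.074, 0.001], [0.001, 0.003, -1.0]]
force: [-0.7, -0.4, 1.0]
width: 0.0349
```

```bash
python3 - <<'E'
from h import *
s=env.observe();p,d=env.camera('wrist');np.savez('w6.npz',p=p,d=d,P=s['ee_pos'],R=s['ee_rot']);cv2.imwrite('pics/w6.png',cv2.resize(p[...,::-1],(800,600)))
p,d=env.camera('scene');c=p[130:235,195:335,::-1];cv2.imwrite("pics/scene6.png",cv2.resize(c,None,fx=5,fy=5,interpolation=cv2.INTER_CUBIC))
E
python3 g.py -20 123 23
```

```text
t 7.5 jig mm [-63.8 126.2  29.4] yaw -0.01 F jig [-0.39 -0.6   0.25] tilt [0.002 0.003] w 0.0347
world [0.542 0.086 0.023] turn [ 0.18 -0.09 -0.01] shift [-0.079  1.096  0.162]
```

View pics/scene6.png

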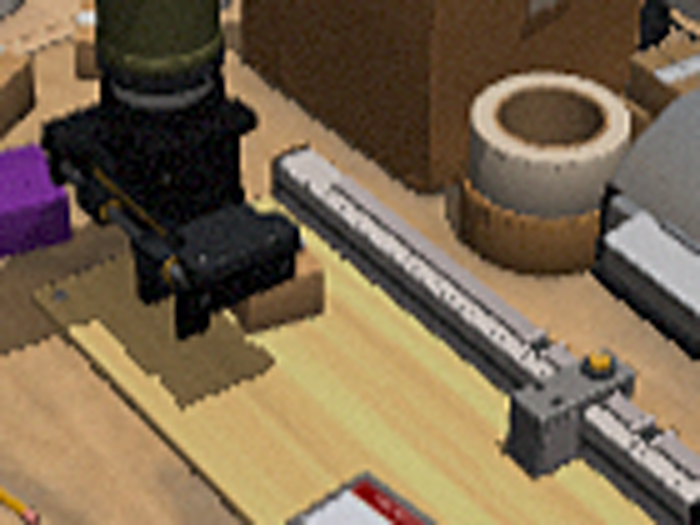

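Emit:
play_rows(commands=[[0, 0, 0, -0.03, 0.3, 0.12, 0.4], [0, 0, 0, -0.05, 0.6, 0.12, 0.4], [0, 0, 0, -0.05, 0.9, 0.12, 0.4], [0, 0, 0, -0.05, 1.2, 0.12, 0.4], [0, 0, 0, -0.05, 1.5, 0.12, 0.4]])

```text
time_s: 8.0
ee_pos: [0.5571, 0.0857, 0.0228]
ee_rot: [[0.072, 0.997, -0.001], [0.997, -0.072, 0.0], [0.0, -0.001, -1.0]]
force: [-2.4, -0.3, 1.8]
width: 0.0347
```

```bash
python3 g.py 8 123 23
```

```text
t 8.0 jig mm [ -4.8 124.1  22.8] yaw 0.02 F jig [-2.36 -0.47  1.81] tilt [ 0.    -0.001] w 0.0347
world [0.57  0.084 0.023] turn [-0.03 -0.02  0.02] shift [-0.027  0.319 -0.004]
```

Emit:
play_rows(commands=[[0, 0, 0, 0, 0.08, 0, 0.4], [0, 0, 0, 0, 0.16, 0, 0.4], [0, 0, 0, 0, 0.24, 0, 0.4]])

```text
time_s: 8.3
ee_pos: [0.5656, 0.085, 0.0224]
ee_rot: [[0.072, 0.997, -0.001], [0.997, -0.072, 0.0], [-0.0, -0.001, -1.0]]
force: [-1.3, 0.3, -0.3]
width: 0.0345
```

```bash
python3 g.py
```

```text
t 8.3 jig mm [  3.7 123.9  22.4] yaw 0.02 F jig [-1.29  0.21 -0.26] tilt [-0.    -0.001] w 0.0345
```

Emit:
play_rows(commands=[[0, 0, 0, 0, 0.04, 0, 0.4], [0, 0, 0, 0, 0.08, 0, 0.4]])

```text
time_s: 8.5
ee_pos: [0.5691, 0.0847, 0.0224]
ee_rot: [[0.073, 0.997, 0.0], [0.997, -0.073, 0.0], [0.0, 0.0, -1.0]]
force: [-0.6, -0.3, -0.3]
width: 0.0348
```

```bash
python3 g.py
```

```text
t 8.5 jig mm [  7.2 123.9  22.4] yaw 0.02 F jig [-0.56 -0.31 -0.31] tilt [0. 0.] w 0.0348
```

Emit:
play_rows(commands=[[0, 0, 0, 0, 0.03, 0, 0.4], [0, 0, 0, 0, 0.05, 0, 0.4]])

```text
time_s: 8.7
ee_pos: [0.5709, 0.0845, 0.0225]
ee_rot: [[0.072, 0.997, -0.0], [0.997, -0.072, -0.0], [-0.0, -0.0, -1.0]]
force: [-1.3, -0.9, 0.6]
width: 0.035
```

```bash
python3 g.py
python3 - <<'E'
from h import *
s=env.observe();p,d=env.camera('wrist');np.savez('w7.npz',p=p,d=d,P=s['ee_pos'],R=s['ee_rot']);cv2.imwrite('pics/w7.png',cv2.resize(p[...,::-1],(800,600)))
p,d=env.camera('scene');c=p[130:235,195:335,::-1];cv2.imwrite("pics/scene7.png",cv2.resize(c,None,fx=5,fy=5,interpolation=cv2.INTER_CUBIC))
E
python3 g.py
```

```text
t 8.7 jig mm [  9.  123.9  22.5] yaw 0.02 F jig [-1.19 -1.01  0.65] tilt [-0. -0.] w 0.035
t 8.8 jig mm [  9.  123.9  22.5] yaw 0.02 F jig [-1.83  0.63  0.21] tilt [-0. -0.] w 0.0348
```

View pics/w7.png

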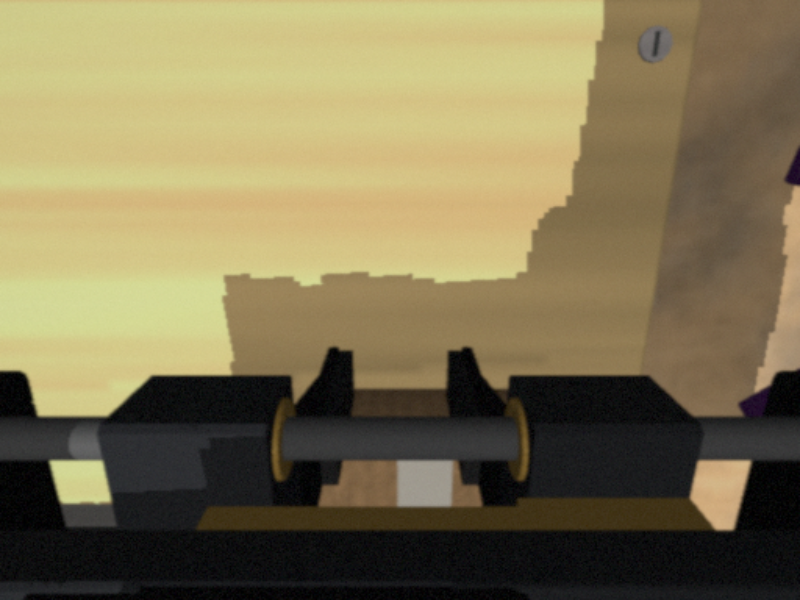

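View pics/scene7.png

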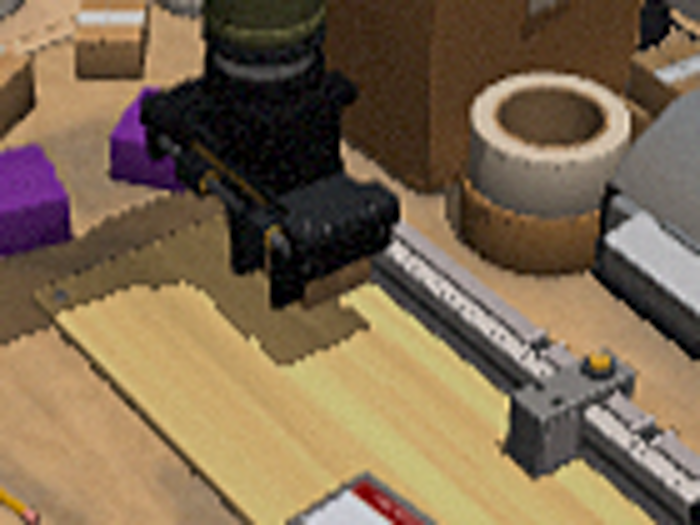

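Emit:
play_rows(commands=[[0, 0, 0, 0, 0.03, 0, 0.4], [0, 0, 0, 0, 0.06, 0, 0.4]])

```text
time_s: 9.0
ee_pos: [0.5709, 0.0845, 0.0225]
ee_rot: [[0.072, 0.997, -0.006], [0.997, -0.072, 0.0], [-0.0, -0.006, -1.0]]
force: [-11.4, -0.2, 8.3]
width: 0.0351
```

Emit:
play_rows(commands=[[0, 0, 0, 0, 0.02, 0, 0.4], [0, 0, 0, 0, 0.03, 0, 0.4]])

```text
time_s: 9.2
ee_pos: [0.5708, 0.0845, 0.0225]
ee_rot: [[0.072, 0.997, -0.009], [0.997, -0.072, 0.001], [0.0, -0.009, -1.0]]
force: [-12.3, -1.2, 10.5]
width: 0.0356
```

```bash
python3 g.py
```

```text
t 9.2 jig mm [  9.  123.9  22.5] yaw 0.03 F jig [-12.2   -2.05  10.55] tilt [ 0.    -0.009] w 0.0356
```

Emit:
play_rows(commands=[[0, 0, 0, 0, -0.5, 0, 0.4], [0, 0, 0, 0, -1.2, -0.5, 0.2], [0, 0, 0, 0.5, -1.2, -1.5, 0], [0, 0, 0, 1.4, -1, -2.5, 0], [0, 0, 0, 2, -0.5, -3, 0]])

```text
time_s: 9.7
ee_pos: [0.5613, 0.1679, 0.1463]
ee_rot: [[0.072, 0.997, 0.004], [0.997, -0.072, 0.004], [0.004, 0.004, -1.0]]
force: [1.5, 0.8, -0.8]
width: 0.0106
```

```bash
python3 g.py 46 200 140;python3 - <<'E'
from h import *
s=env.observe();p,d=env.camera('wrist');np.savez('w8.npz',p=p,d=d,P=s['ee_pos'],R=s['ee_rot']);cv2.imwrite('pics/w8.png',cv2.resize(p[...,::-1],(800,600)))
E
python3 g.py 46 200 140
```

```text
t 9.7 jig mm [ -6.6 206.3 146.3] yaw 0.07 F jig [ 1.41  0.93 -0.79] tilt [0.004 0.004] w 0.0106
world [0.613 0.158 0.14 ] turn [ 0.22 -0.25  0.07] shift [-0.16   1.313  0.162]
t 9.75 jig mm [ -1.5 213.1 149.8] yaw 0.37 F jig [3.98 6.22 3.13] tilt [0.009 0.013] w 0.0065
world [0.613 0.158 0.14 ] turn [ 0.74 -0.54  0.37] shift [-0.337  1.181  0.256]
```

View pics/w8.png

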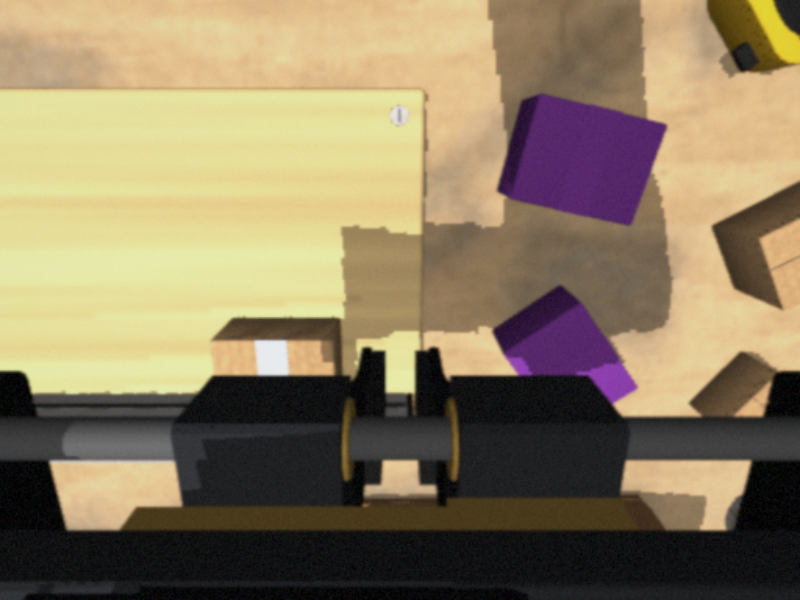

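Run:
```python
from h import *
print(jf(wun('w8.npz',[[212,340],[340,340]],.052)).tolist(),jf(wun('w8.npz',[[234,319],[339,319]],.012)).tolist(),jf(wun('w8.npz',[[425,90]],.012)).tolist())
```

```text
[[19.2, 98.3], [19.2, 171.6]] [[21.4, 97.6], [21.3, 166.3]] [[-117.6, 220.2]]
```

Emit:
play_rows(commands=[[0, 0, 0, -0.35, 1.15, 0.3, 0], [0, 0, 0, -0.35, 1.15, 1.2, 0], [0, 0, 0, -0.35, 1.15, 2.2, 0], [0, 0, 0, -0.35, 1.15, 2.8, 0], [0, 0, 0, -0.35, 1.15, 2.8, 0]])

```text
time_s: 10.25
ee_pos: [0.6026, 0.1472, 0.0265]
ee_rot: [[0.073, 0.997, -0.006], [0.997, -0.073, -0.003], [-0.003, -0.006, -1.0]]
force: [0.3, -0.0, -0.6]
width: 0.0005
```

```bash
python3 g.py 45 184 24
```

```text
t 10.25 jig mm [ 36.1 188.7  26.5] yaw -0.0 F jig [ 0.33 -0.   -0.59] tilt [-0.003 -0.006] w 0.0005
world [0.611 0.142 0.024] turn [-0.34  0.19 -0.  ] shift [-0.118  0.222  0.062]
```

Emit:
play_rows(commands=[[0, 0, 0, 0, 0.1, 0.03, 0], [0, 0, 0, 0, 0.2, 0.06, 0], [0, 0, 0, 0, 0.2, 0.06, 0]])

```text
time_s: 10.55
ee_pos: [0.6156, 0.1478, 0.0301]
ee_rot: [[0.073, 0.997, 0.004], [0.997, -0.073, 0.001], [0.001, 0.004, -1.0]]
force: [-0.0, -0.7, 0.2]
width: -0.0002
```

```bash
python3 g.py 46 -9 23
```

```text
t 10.55 jig mm [ 49.  190.2  30.1] yaw 0.0 F jig [ 0.04 -0.7   0.21] tilt [0.001 0.004] w -0.0002
world [ 0.598 -0.051  0.023] turn [ 0.22 -0.08  0.  ] shift [-4.981 -0.075  0.172]
```

Emit:
play_rows(commands=[[0, 0, 0, -0.3, -0.06, 0.1, 0], [0, 0, 0, -0.6, -0.06, 0.17, 0], [0, 0, 0, -0.9, -0.06, 0.17, 0], [0, 0, 0, -1.2, -0.06, 0.17, 0], [0, 0, 0, -1.5, -0.06, 0.17, 0]])

```text
time_s: 11.05
ee_pos: [0.6074, 0.0881, 0.0225]
ee_rot: [[0.072, 0.997, 0.002], [0.997, -0.072, 0.002], [0.002, 0.002, -1.0]]
force: [0.3, 4.6, 5.8]
width: 0.0005
```

```bash
python3 g.py 46 -9 24;python3 - <<'E'
from h import *
s=env.observe();p,d=env.camera('wrist');np.savez('w9.npz',p=p,d=d,P=s['ee_pos'],R=s['ee_rot']);cv2.imwrite('pics/w9.png',cv2.resize(p[...,::-1],(800,600)))
E
```

```text
t 11.05 jig mm [ 45.1 130.1  22.5] yaw 0.03 F jig [-0.    4.61  5.75] tilt [0.002 0.002] w 0.0005
world [ 0.598 -0.051  0.024] turn [ 0.11 -0.13  0.03] shift [-3.478  0.02  -0.045]
```

View pics/w9.png

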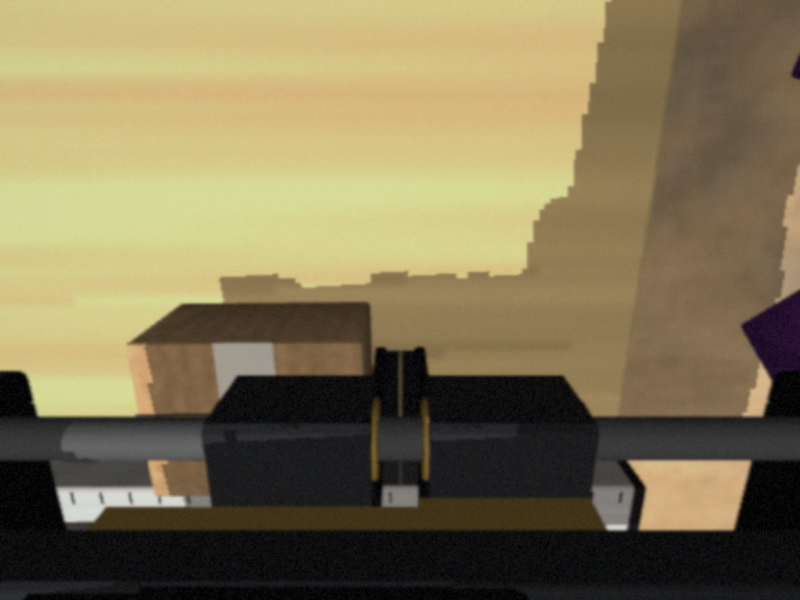

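Emit:
play_rows(commands=[[0, 0, 0, -0.35, 0, 0, 0], [0, 0, 0, -0.7, 0, 0, 0], [0, 0, 0, -1.05, 0, 0, 0], [0, 0, 0, -1.4, 0, 0, 0], [0, 0, 0, -1.75, 0, 0, 0]])

```text
time_s: 11.6
ee_pos: [0.6021, 0.0186, 0.0222]
ee_rot: [[0.072, 0.997, 0.002], [0.997, -0.072, 0.002], [0.002, 0.001, -1.0]]
force: [0.2, 5.3, 6.4]
width: 0.0005
```

```bash
python3 g.py 46 -9 23
```

```text
t 11.6 jig mm [44.9 60.4 22.2] yaw 0.06 F jig [-0.15  5.34  6.36] tilt [0.002 0.001] w 0.0005
world [ 0.598 -0.051  0.023] turn [ 0.08 -0.12  0.06] shift [-1.735  0.025 -0.023]
```

Emit:
play_rows(commands=[[0, 0, 0, -0.3, 0, 0, 0], [0, 0, 0, -0.6, 0, 0, 0], [0, 0, 0, -0.9, 0, 0, 0], [0, 0, 0, -1.15, 0, 0, 0], [0, 0, 0, -0.9, 0, 0, 0]])

```text
time_s: 12.1
ee_pos: [0.5982, -0.0225, 0.0215]
ee_rot: [[0.078, 0.997, -0.0], [0.997, -0.078, -0.003], [-0.003, -0.0, -1.0]]
force: [0.1, -1.3, 0.1]
width: 0.0005
```

```bash
python3 g.py 46 -9 25;python3 - <<'E'
from h import *
s=env.observe();p,d=env.camera('wrist');np.savez('w10.npz',p=p,d=d,P=s['ee_pos'],R=s['ee_rot']);cv2.imwrite('pics/w10.png',cv2.resize(p[...,::-1],(800,600)))
E
python3 g.py 46 -9 25
```

```text
t 12.1 jig mm [44.  19.2 21.5] yaw -0.28 F jig [ 0.16 -1.27  0.07] tilt [-0.003 -0.   ] w 0.0005
world [ 0.598 -0.051  0.025] turn [-0.01  0.16 -0.28] shift [-0.704  0.053 -0.084]
t 12.15 jig mm [43.6 23.6 20.9] yaw -0.08 F jig [ 0.8   2.27 -0.6 ] tilt [-0.    -0.001] w 0.0007
world [ 0.598 -0.051  0.025] turn [-0.08  0.02 -0.08] shift [-0.816  0.06  -0.102]
```

View pics/w10.png

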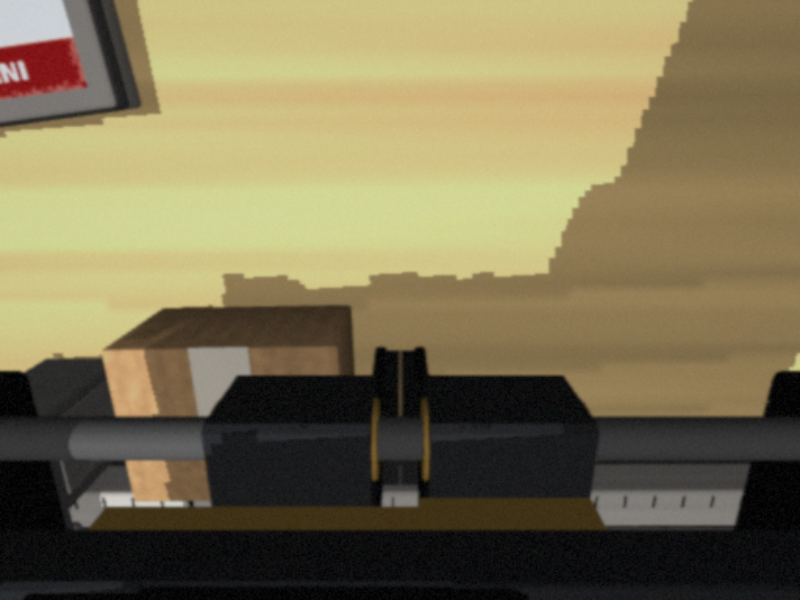

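Emit:
play_rows(commands=[[0, 0, 0, -0.12, 0.05, -0.07, 0], [0, 0, 0, -0.24, 0.05, -0.07, 0], [0, 0, 0, -0.36, 0.05, -0.07, 0], [0, 0, 0, -0.46, 0.05, -0.07, 0], [0, 0, 0, -0.56, 0.05, -0.07, 0]])

```text
time_s: 12.65
ee_pos: [0.5991, -0.0406, 0.024]
ee_rot: [[0.073, 0.997, -0.0], [0.997, -0.073, 0.0], [0.0, -0.0, -1.0]]
force: [0.9, 0.3, -0.4]
width: 0.0005
```

```bash
python3 g.py 46 -9 25
```

```text
t 12.65 jig mm [46.3  1.1 24. ] yaw 0.0 F jig [ 0.86  0.41 -0.41] tilt [ 0. -0.] w 0.0005
world [ 0.598 -0.051  0.025] turn [-0.02 -0.01  0.  ] shift [-0.253 -0.007 -0.025]
```

Emit:
play_rows(commands=[[0, 0, 0, -0.03, 0, 0, 0], [0, 0, 0, -0.06, 0, 0, 0], [0, 0, 0, -0.09, 0, 0, 0], [0, 0, 0, -0.12, 0, 0, 0], [0, 0, 0, -0.15, 0, 0, 0]])

```text
time_s: 13.15
ee_pos: [0.5989, -0.0461, 0.0242]
ee_rot: [[0.072, 0.997, 0.0], [0.997, -0.072, 0.0], [0.0, 0.0, -1.0]]
force: [-0.0, 1.2, -1.0]
width: 0.0007
```

```bash
python3 g.py 46 -9 25;python3 - <<'E'
from h import *
s=env.observe();p,d=env.camera('wrist');np.savez('w11.npz',p=p,d=d,P=s['ee_pos'],R=s['ee_rot']);cv2.imwrite('pics/w11.png',cv2.resize(p[...,::-1],(800,600)))
p,d=env.camera('scene');c=p[150:275,195:350,::-1];cv2.imwrite("pics/scene11.png",cv2.resize(c,None,fx=4.8,fy=4.8,interpolation=cv2.INTER_CUBIC))
E
python3 g.py
```

```text
t 13.15 jig mm [46.5 -4.4 24.2] yaw 0.03 F jig [-0.09  1.18 -1.04] tilt [0. 0.] w 0.0007
world [ 0.598 -0.051  0.025] turn [ 0.   -0.01  0.03] shift [-0.116 -0.012 -0.021]
t 13.25 jig mm [46.5 -4.7 24.2] yaw 0.01 F jig [0.06 1.16 0.18] tilt [-0.  0.] w 0.0005
```

View pics/w11.png

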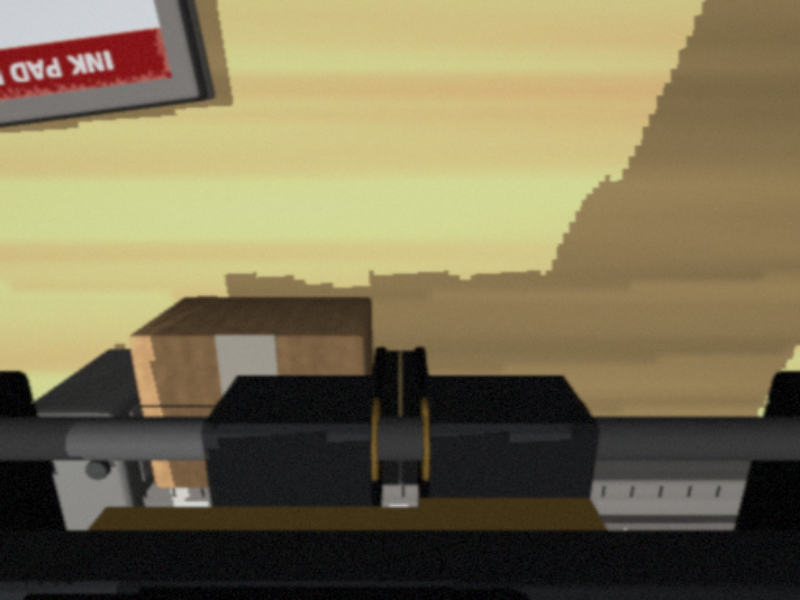

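View pics/scene11.png

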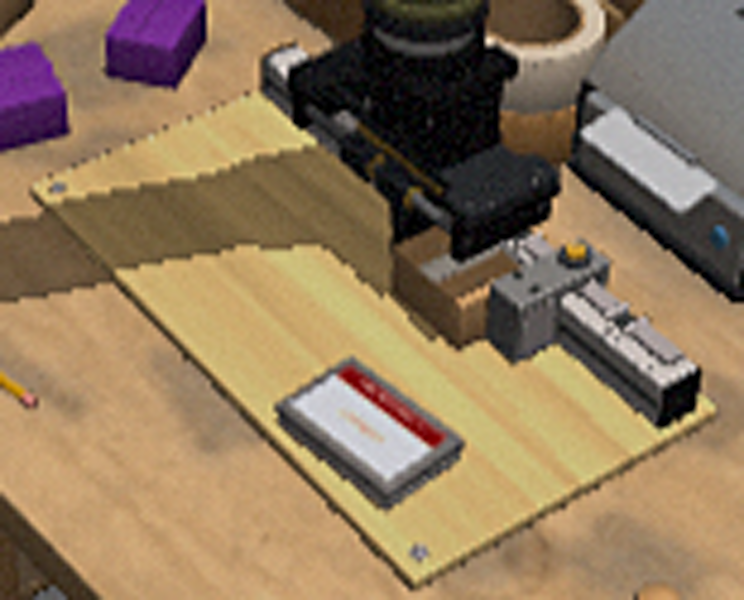

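Emit:
play_rows(commands=[[0, 0, 0, -0.025, 0, 0, 0], [0, 0, 0, -0.05, 0, 0, 0]])

```text
time_s: 13.45
ee_pos: [0.5988, -0.0476, 0.0242]
ee_rot: [[0.072, 0.997, 0.0], [0.997, -0.072, 0.001], [0.001, -0.0, -1.0]]
force: [0.4, 4.1, -0.1]
width: 0.0006
```

```bash
python3 g.py
```

```text
t 13.45 jig mm [46.5 -5.9 24.2] yaw 0.03 F jig [ 0.12  4.1  -0.08] tilt [ 0.001 -0.   ] w 0.0006
```

Emit:
play_rows(commands=[[0, 0, 0, -0.02, 0, 0, 0], [0, 0, 0, -0.04, 0, 0, 0]])

```text
time_s: 13.65
ee_pos: [0.5988, -0.0478, 0.0242]
ee_rot: [[0.071, 0.997, -0.0], [0.997, -0.071, 0.002], [0.002, -0.0, -1.0]]
force: [0.1, 6.1, -0.2]
width: 0.0006
```

```bash
python3 g.py
```

```text
t 13.65 jig mm [46.5 -6.1 24.2] yaw 0.08 F jig [-0.33  6.08 -0.19] tilt [ 0.002 -0.   ] w 0.0006
```

Emit:
play_rows(commands=[[0, 0, 0, 0.2, 0, 0, 0], [0, 0, 0, 0.4, 0, -0.8, 0], [0, 0, 0, 0.4, -0.3, -2, 0], [0, 0, 0, -0.2, -1.2, -2.6, 0.4], [0, 0, 0, -1.05, -1.6, -2.6, 0.4]])

```text
time_s: 14.15
ee_pos: [0.5328, -0.0868, 0.1318]
ee_rot: [[0.069, 0.998, 0.006], [0.998, -0.069, 0.0], [0.001, 0.006, -1.0]]
force: [0.3, -1.3, -0.2]
width: 0.0098
```

```bash
python3 g.py -18 -52 128
```

```text
t 14.15 jig mm [-16.5 -49.8 131.8] yaw 0.21 F jig [ 0.41 -1.3  -0.2 ] tilt [0.001 0.006] w 0.0098
world [ 0.531 -0.089  0.128] turn [ 0.34 -0.05  0.21] shift [-0.056 -0.038  0.096]
```

Emit:
play_rows(commands=[[0, 0, 0.1, 0, 0, 0, 0.4], [0, 0, 0.1, 0, 0, 0, 0.4], [0, 0, 0.1, 0, 0, 0, 0.4], [0, 0, 0.1, 0, 0, 0, 0.4]])

```text
time_s: 14.55
ee_pos: [0.5321, -0.0861, 0.1277]
ee_rot: [[0.073, 0.997, -0.001], [0.997, -0.073, -0.0], [-0.001, -0.001, -1.0]]
force: [-0.6, 0.3, -0.6]
width: 0.0334
```

```bash
python3 g.py -18 -52 25
python3 - <<'E'
from h import *
s=env.observe();p,d=env.camera('wrist');np.savez('w12.npz',p=p,d=d,P=s['ee_pos'],R=s['ee_rot']);cv2.imwrite('pics/w12.png',cv2.resize(p[...,::-1],(800,600)))
p,d=env.camera('top');c=p[135:240,195:355,::-1];cv2.imwrite("pics/top12.png",cv2.resize(c,None,fx=5,fy=5,interpolation=cv2.INTER_CUBIC))
E
```

```text
t 14.55 jig mm [-17.2 -49.1 127.7] yaw 0.01 F jig [-0.57  0.25 -0.63] tilt [-0.001 -0.001] w 0.0334
world [ 0.531 -0.089  0.025] turn [-0.04  0.03  0.01] shift [-0.07  -0.017  2.567]
```

View pics/w12.png

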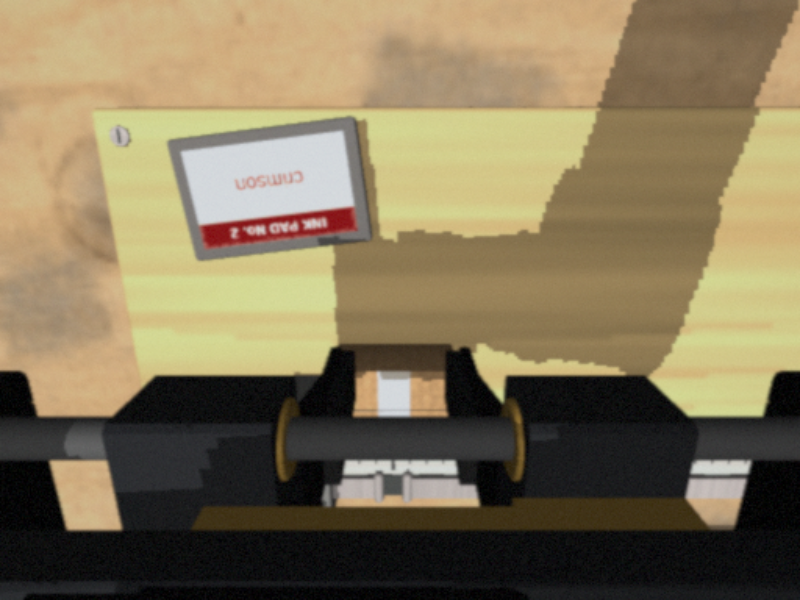

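View pics/top12.png

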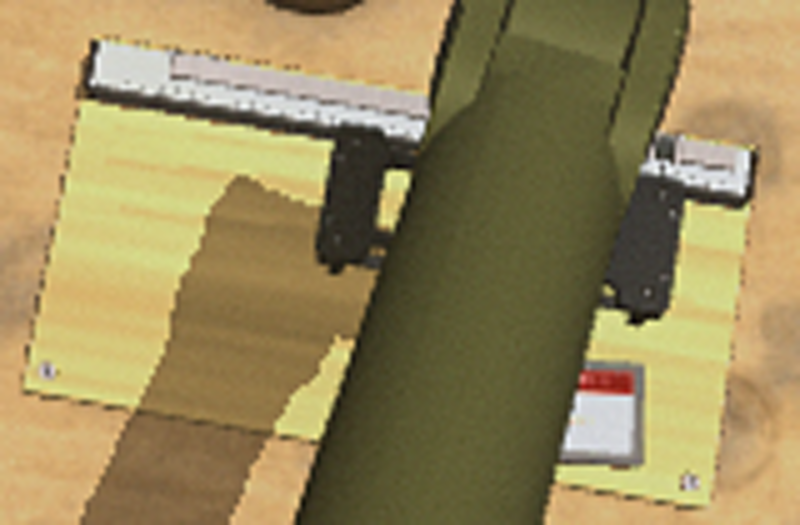

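```bash
python3 - <<'E'
from h import *
print(jf(wun('w12.npz',[[400,346]],.012)).tolist(),jf(wun('w12.npz',[[393,373]],.052)).tolist())
E
python3 g.py
```

```text
[[21.1, -49.8]] [[19.6, -53.6]]
t 14.65 jig mm [-17.3 -49.3 127.7] yaw 0.0 F jig [-0.24  0.09 -0.71] tilt [-0.001 -0.001] w 0.0341
```

Emit:
play_rows(commands=[[0, 0, 0, -0.1, 0, 1.0, 0.4], [0, 0, 0, -0.1, 0, 2.0, 0.4], [0, 0, 0, -0.1, 0, 2.5, 0.4], [0, 0, 0, -0.1, 0, 2.55, 0.4], [0, 0, 0, -0.1, 0, 2.55, 0.4]])

```text
time_s: 15.15
ee_pos: [0.5316, -0.091, 0.0261]
ee_rot: [[0.074, 0.997, -0.001], [0.997, -0.074, -0.001], [-0.001, -0.001, -1.0]]
force: [0.4, -0.6, 0.4]
width: 0.035
```

```bash
python3 g.py 5 -52 25
```

```text
t 15.15 jig mm [-17.4 -54.   26.1] yaw -0.06 F jig [ 0.42 -0.58  0.39] tilt [-0.001 -0.001] w 0.035
world [ 0.554 -0.091  0.025] turn [-0.04  0.04 -0.06] shift [0.051 0.56  0.026]
```

Emit:
play_rows(commands=[[0, 0, 0, 0, 0.2, 0, 0.4], [0, 0, 0, 0, 0.4, 0, 0.4], [0, 0, 0, 0, 0.5, 0, 0.4], [0, 0, 0, 0, 0.55, 0, 0.4], [0, 0, 0, 0, 0.6, 0, 0.4]])

```text
time_s: 15.65
ee_pos: [0.5557, -0.0929, 0.0264]
ee_rot: [[0.074, 0.997, 0.0], [0.997, -0.074, 0.0], [0.0, 0.0, -1.0]]
force: [0.3, 0.4, -0.4]
width: 0.0348
```

Emit:
play_rows(commands=[[0, 0, 0, 0, 0.03, 0, 0.4], [0, 0, 0, 0, 0.06, 0, 0.4]])

```text
time_s: 15.85
ee_pos: [0.5573, -0.0929, 0.0261]
ee_rot: [[0.074, 0.997, -0.001], [0.997, -0.074, 0.0], [0.0, -0.001, -1.0]]
force: [-2.9, 0.7, 2.0]
width: 0.0347
```

```bash
python3 g.py
```

```text
t 15.85 jig mm [  8.4 -54.1  26.1] yaw -0.08 F jig [-2.92  0.49  2.01] tilt [ 0.    -0.001] w 0.0347
```

Emit:
play_rows(commands=[[0, 0, 0, 0, 0.02, 0, 0.4], [0, 0, 0, 0, 0.03, 0, 0.4], [0, 0, 0, 0, 0.03, 0, 0.4]])

```text
time_s: 16.15
ee_pos: [0.558, -0.0929, 0.0259]
ee_rot: [[0.074, 0.997, -0.002], [0.997, -0.074, 0.001], [0.0, -0.002, -1.0]]
force: [-4.2, 1.3, 3.5]
width: 0.0349
```

```bash
python3 g.py
```

```text
t 16.15 jig mm [  9.1 -54.   25.9] yaw -0.09 F jig [-4.27  1.03  3.5 ] tilt [ 0.    -0.002] w 0.0349
```

Emit:
play_rows(commands=[[0, 0, 0, 0, -0.3, 0, 0.4], [0, 0, 0, 0, -0.65, -0.3, 0.4], [0, 0, 0, 0, -0.65, -1.5, 0.4], [0, 0, 0, 0.6, -0.3, -2.7, 0.4], [0, 0, 0, 1.4, 0.2, -3.8, 0.4]])

```text
time_s: 16.65
ee_pos: [0.5661, -0.0463, 0.1705]
ee_rot: [[0.079, 0.997, 0.003], [0.997, -0.079, 0.0], [0.001, 0.003, -1.0]]
force: [2.0, -0.8, 0.8]
width: 0.035
```

Emit:
play_rows(commands=[[0, 0, 0, 1, 0.3, -0.3, 0], [0, 0, 0, 2, 0.6, -0.3, 0], [0, 0, 0, 3, 0.6, -0.3, 0], [0, 0, 0, 3, 0.6, -0.3, 0]])

```text
time_s: 17.05
ee_pos: [0.599, 0.0817, 0.1795]
ee_rot: [[0.064, 0.998, 0.001], [0.998, -0.064, 0.004], [0.004, 0.001, -1.0]]
force: [-1.4, 0.2, -0.8]
width: 0.0108
```

```bash
python3 g.py;python3 - <<'E'
from h import *
s=env.observe();p,d=env.camera('wrist');np.savez('w13.npz',p=p,d=d,P=s['ee_pos'],R=s['ee_rot']);cv2.imwrite('pics/w13.png',cv2.resize(p[...,::-1],(800,600)))
p,d=env.camera('top');np.savez('top13.npz',p=p,d=d);c=p[135:240,195:355,::-1];cv2.imwrite("pics/top13.png",cv2.resize(c,None,fx=5,fy=5,interpolation=cv2.INTER_CUBIC))
p,d=env.camera('scene');c=p[150:275,195:350,::-1];cv2.imwrite("pics/scene13.png",cv2.resize(c,None,fx=4.8,fy=4.8,interpolation=cv2.INTER_CUBIC))
E
```

```text
t 17.05 jig mm [ 37.2 123.1 179.5] yaw 0.5 F jig [-1.37  0.06 -0.79] tilt [0.004 0.001] w 0.0108
```

View pics/w13.png

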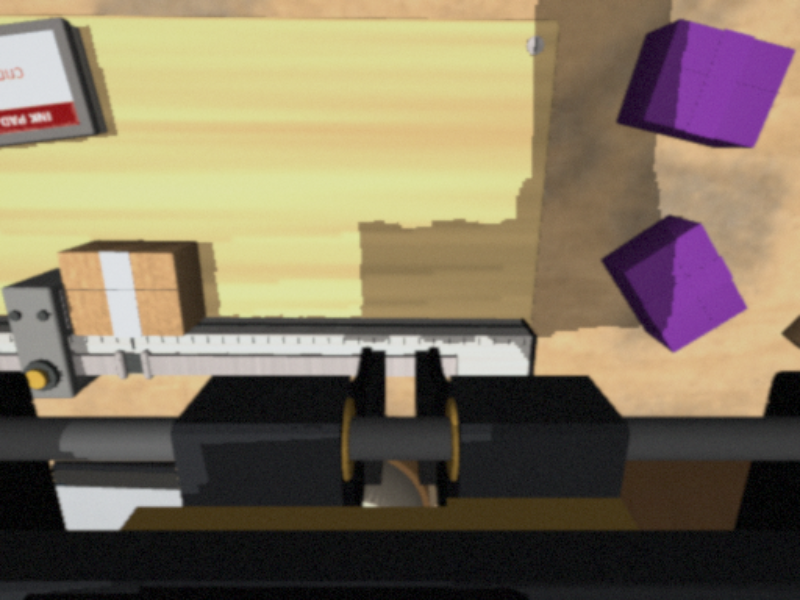

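View pics/top13.png

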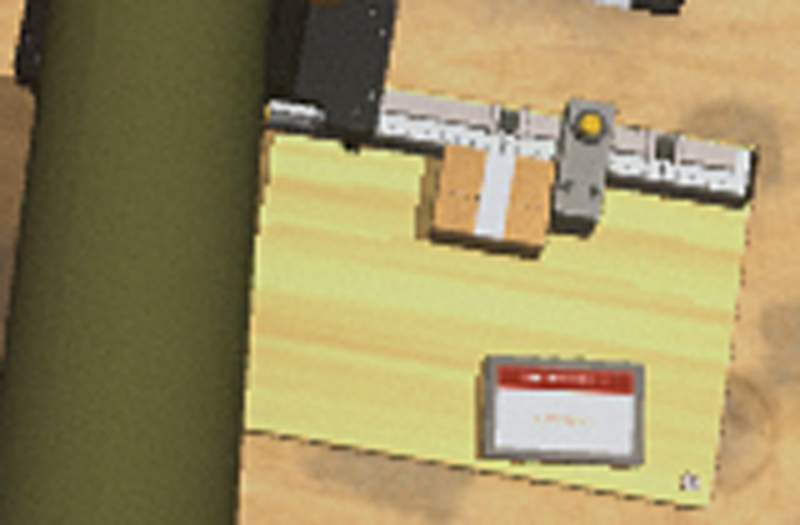

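View pics/scene13.png

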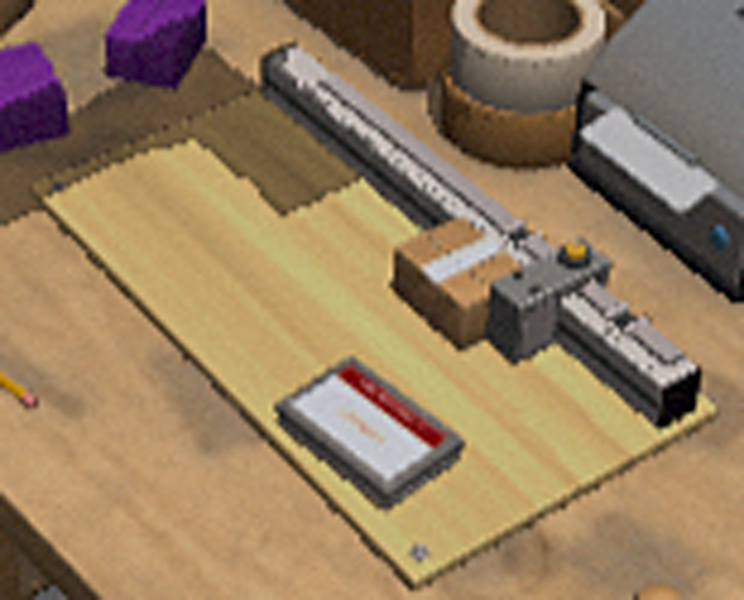

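Run:
```python
from h import *
d=np.load('w13.npz');c=d['p'][145:260,0:150,::-1];cv2.imwrite('pics/w13c.png',cv2.resize(c,None,fx=5.2,fy=5.2,interpolation=cv2.INTER_CUBIC))
c=np.load('top13.npz')['p'][148:190,270:350,::-1];cv2.imwrite('pics/t13c.png',cv2.resize(c,None,fx=10,fy=10,interpolation=cv2.INTER_CUBIC))
```

```text
(no output)
```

View pics/w13c.png

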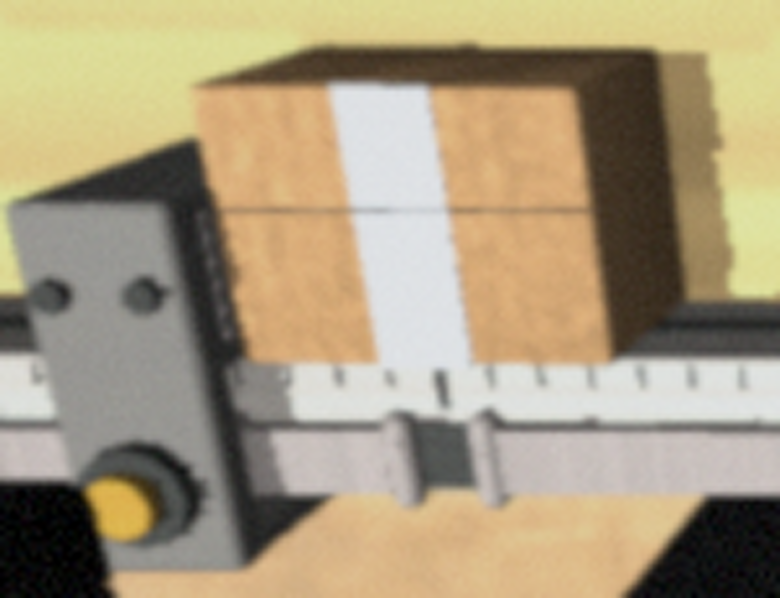

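View pics/t13c.png

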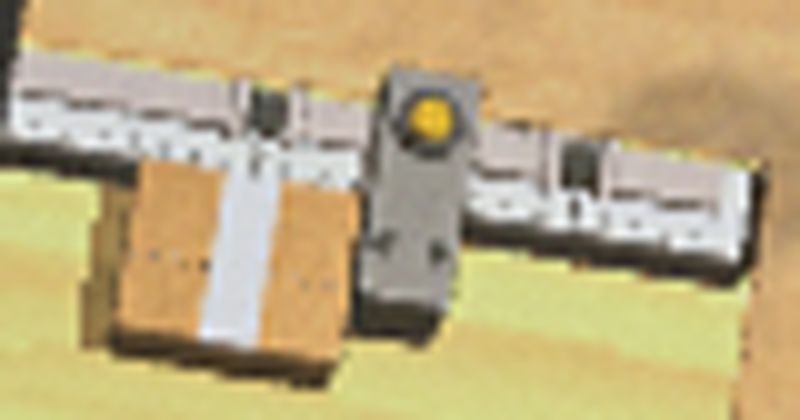

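Run:
```python
from h import *
n=lambda a:((np.array(a,float)+.5)/5.2-.5+[0,145]+.5)*(800/512)-.5
f='w13.npz'
b=jf(wun(f,n([[195,86],[577,88],[612,361],[248,362]]),.052));print('box',b.tolist(),b.mean(0))
print('stop top',jf(wun(f,n([[12,204],[165,203],[245,566],[110,572]]),.0635)).tolist())
print('Lnotch',jf(wun(f,n([[443,455]]),.051)).tolist())
i=env.camera_info('top');ct=lambda a:(np.array(a,float)+.5)/10-.5+[270,148]
b=jf(unproj(i,ct([[118,322],[335,360],[360,192],[143,163]]),.052));print('top box',b.tolist(),b.mean(0))
print('top stop',jf(unproj(i,ct([[360,292],[447,307],[390,66],[478,82]]),.0635)).tolist(),jf(unproj(i,ct([[434,117]]),.074)).tolist(),'notches',jf(unproj(i,ct([[270,110],[582,163]]),.051)).tolist())
```

```text
box [[20.3, -86.2], [20.0, -16.2], [74.1, -16.4], [74.9, -86.9]] [ 47.325 -51.425]
stop top [[39.7, -115.2], [39.3, -87.6], [112.8, -87.4], [114.3, -113.8]]
Lnotch [[94.9, -52.9]]
top box [[20.2, -20.1], [19.8, -88.5], [74.8, -88.2], [72.3, -19.7]] [ 46.775 -54.125]
top stop [[39.5, -92.0], [39.4, -119.2], [113.4, -90.5], [113.0, -118.4]] [[95.8, -105.5]] notches [[96.7, -56.4], [96.6, -155.6]]
```

```bash
python3 g.py; python3 -c "
from workcell import env
print(env.hand_in())"
```

```text
t 17.2 jig mm [ 37.7 113.8 179.8] yaw -0.09 F jig [ 0.1  -1.19  0.04] tilt [-0.001  0.001] w 0.0022
the job is handed in; nothing more can be done
None
```

The job is handed in at about 17 s: the stop is in the middle notch and the gift box is in the corner. No verdict came back.

**Stop:** I pushed it left with shut fingers, past the right notch. At the middle notch the push rose to about 4.5 N and then fell to nothing. In the last top picture it sits midway between the two visible notches, within about 1 mm.

**Box:** Two spread fingers squared it against the fence. Shut fingers then pushed its left end along to the stop, with about 6 N at contact, below the 8 N that would free the stop. A light second push of about 4 N set it against the fence again.

**Last checks:**

| Check | Wrist camera | Top camera | Needed |
|---|---|---|---|
| Box centre, jig x | 47.3 mm | 46.8 mm | above 42.5 mm |
| Box centre from the stop's left face | 36 mm | 37 mm | 30–40 mm |
| Angle to the fence | about 0.01 rad | up to about 0.04 rad | below 0.06 rad |

- **Disagreement:** the wrist picture put the stop's centre about 1.5 mm farther left of the middle notch than the top picture did. Both readings are inside the 3 mm limit.
- **Not measured:** I could not read the plunger depth directly. That it dropped rests on the fall in force and on its head appearing at the same pixel before and after the box arrived.
- **At the end:** the arm was clear at z = 180 mm. The ink pad showed no movement in the pictures; I did not check the other bystanders one by one.

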